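# Plaques up to dry, bench cleared

## Task

Set every freshly oiled maple plaque up to dry: balance each one face up (line border showing) on the very top of its own domed grey drying stand, so that it sits nearly level and touches nothing else. Put the tools away by kind: all the square steel stamps into the main part of the purple case (not its lid) and all the maple wall pegs into the dark wooden tray, including any peg that was left in the wrong box. Do not shift or knock over the mug, oil bottle, mallet and rivet setter on the table.

Things in the scene. Friction and masses are not known exactly. Their poses are not given: they have to be found in the camera images.
- board0: freshly oiled flat maple key-rack plaque, a plain slab 96 long (its x) x 58 wide (its y) x 16 thick, about 65 g, uniform; starts flat on the table; origin at the centre of its underside (centre of mass 8 above), z out of its face, which has a thin dark line border and starts up. Absent (None) in some starts
- board1: freshly oiled flat maple key-rack plaque, a plain slab 96 long (its x) x 58 wide (its y) x 16 thick, about 65 g, uniform; starts flat on the table; origin at the centre of its underside (centre of mass 8 above), z out of its face, which has a thin dark line border and starts up. Absent (None) in some starts
- board2: freshly oiled flat maple key-rack plaque, a plain slab 96 long (its x) x 58 wide (its y) x 16 thick, about 65 g, uniform; starts flat on the table; origin at the centre of its underside (centre of mass 8 above), z out of its face, which has a thin dark line border and starts up. Absent (None) in some starts
- dome0_top (a point): the topmost point of a fixed domed drying stand: grey hemisphere-like dome of 55 mm radius of curvature, 110 wide, top 50 above the table, low black foot 116 wide and 8 high. A plaque set with its middle over this point stays balanced and rocks back towards level; each mm off-centre tilts it about 1.2 degrees
- dome1_top (a point): the topmost point of a fixed domed drying stand: grey hemisphere-like dome of 55 mm radius of curvature, 110 wide, top 50 above the table, low black foot 116 wide and 8 high. A plaque set with its middle over this point stays balanced and rocks back towards level; each mm off-centre tilts it about 1.2 degrees
- dome2_top (a point): the topmost point of a fixed domed drying stand: grey hemisphere-like dome of 55 mm radius of curvature, 110 wide, top 50 above the table, low black foot 116 wide and 8 high. A plaque set with its middle over this point stays balanced and rocks back towards level; each mm off-centre tilts it about 1.2 degrees
- stamp0: steel leather stamp: straight square bar 100 long (its x; a short narrower face at +x reaches 55 from the origin), 16 x 16 in section, about 190 g, lying on the table; origin at the centre of its underside. Absent (None) in some starts
- stamp1: steel leather stamp: straight square bar 100 long (its x; a short narrower face at +x reaches 55 from the origin), 16 x 16 in section, about 190 g, lying on the table; origin at the centre of its underside. Absent (None) in some starts
- peg0: maple wall peg lying on its side, 84 long (its x): square shaft 15 x 15 between a square backplate 30 x 30 x 8 at -x and a square knob 30 x 30 x 14 at +x; shaft runs from x = -34 to +28 and from 7.5 to 22.5 above the underside; about 35 g; origin in the middle of its underside as built. Starts on the table. Absent (None) in some starts
- peg1: maple wall peg lying on its side, 84 long (its x): square shaft 15 x 15 between a square backplate 30 x 30 x 8 at -x and a square knob 30 x 30 x 14 at +x; shaft runs from x = -34 to +28 and from 7.5 to 22.5 above the underside; about 35 g; origin in the middle of its underside as built. Starts on the table. Absent (None) in some starts
- peg2: maple wall peg lying on its side, 84 long (its x): square shaft 15 x 15 between a square backplate 30 x 30 x 8 at -x and a square knob 30 x 30 x 14 at +x; shaft runs from x = -34 to +28 and from 7.5 to 22.5 above the underside; about 35 g; origin in the middle of its underside as built. Starts inside the purple stamp case, where it does not belong. Absent (None) in some starts
- case_in (a point): centre of the inner floor (5 above the table) of the purple plastic stamp case, fixed, open box 150 (x) x 180 (y) outside, walls 5 thick and 42 high over the table; its hinged shallow lid lies open flat on the table beyond it (+x side, 14 high)
- tray_in (a point): centre of the inner floor (7 above the table) of the dark wooden peg tray, fixed, open box 150 (x) x 180 (y) outside, walls 7 thick and 42 high over the table, no lid
- mug: white mug with dowels standing in it, 80 across, 92 high plus dowels, at the far side; origin at the middle of its underside, z up. Not part of the job
- oil: amber oil bottle, 60 across, 150 high, at the far side; origin at the middle of its underside, z up. Not part of the job
- mallet: maple mallet lying at the far side, head 68 x 100, handle 170 long along its -x; origin at the middle of its underside, z up. Not part of the job
- setter: steel rivet setter standing on a 44 wide foot, 115 high, at the far side; origin at the middle of its underside, z up. Not part of the job

How it is judged:
At the end, for the whole second after the job is handed in: Each plaque lies alone and still on a dome: centre within 18 mm of its top sideways, underside within 12 mm of its height, tilt under 0.26 rad; each stamp lies still within the walls of the purple case, each peg within the tray (underside under 42 mm over the inner floor) (((horizontal distance between board0 and dome0_top below 0.018 m and z of board0 in the frame of dome0_top between -0.012 and 0.012 m) or (horizontal distance between board0 and dome1_top below 0.018 m and z of board0 in the frame of dome1_top between -0.012 and 0.012 m) or (horizontal distance between board0 and dome2_top below 0.018 m and z of board0 in the frame of dome2_top between -0.012 and 0.012 m)) and angle between each of board0, board1, board2's own z axis and vertical below 0.26 rad and linear speed of each of board0, board1, board2, stamp0, stamp1, peg0, peg1, peg2 below 0.05 m/s and ((horizontal distance between board1 and dome0_top below 0.018 m and z of board1 in the frame of dome0_top between -0.012 and 0.012 m) or (horizontal distance between board1 and dome1_top below 0.018 m and z of board1 in the frame of dome1_top between -0.012 and 0.012 m) or (horizontal distance between board1 and dome2_top below 0.018 m and z of board1 in the frame of dome2_top between -0.012 and 0.012 m)) and ((horizontal distance between board2 and dome0_top below 0.018 m and z of board2 in the frame of dome0_top between -0.012 and 0.012 m) or (horizontal distance between board2 and dome1_top below 0.018 m and z of board2 in the frame of dome1_top between -0.012 and 0.012 m) or (horizontal distance between board2 and dome2_top below 0.018 m and z of board2 in the frame of dome2_top between -0.012 and 0.012 m)) and x of stamp0 in the frame of case_in between -0.072 and 0.072 m and y of stamp0 in the frame of case_in between -0.086 and 0.086 m and z of stamp0 in the frame of case_in between -0.01 and 0.042 m and x of stamp1 in the frame of case_in between -0.072 and 0.072 m and y of stamp1 in the frame of case_in between -0.086 and 0.086 m and z of stamp1 in the frame of case_in between -0.01 and 0.042 m and x of peg0 in the frame of tray_in between -0.072 and 0.072 m and y of peg0 in the frame of tray_in between -0.086 and 0.086 m and z of peg0 in the frame of tray_in between -0.01 and 0.042 m and x of peg1 in the frame of tray_in between -0.072 and 0.072 m and y of peg1 in the frame of tray_in between -0.086 and 0.086 m and z of peg1 in the frame of tray_in between -0.01 and 0.042 m and x of peg2 in the frame of tray_in between -0.072 and 0.072 m and y of peg2 in the frame of tray_in between -0.086 and 0.086 m and z of peg2 in the frame of tray_in between -0.01 and 0.042 m); the robot touches nothing.
It fails at once if something that is not part of the job (mug, bottle, mallet, setter) is shoved more than 5 cm (distance of any of mug, oil, mallet, setter from where it was at the start of the episode above 0.05 m).
It fails at once if the mug, the oil bottle or the rivet setter is knocked over (angle between any of mug, oil, setter's own z axis and vertical above 0.6 rad).
Of board0, board1, board2 only 2 to 3 are there at a start; the rules pass over those that are not, and their reading is None.
Of stamp0, stamp1, peg0, peg1, peg2 only 4 to 5 are there at a start; the rules pass over those that are not, and their reading is None.
At some moment in a run one of stamp0, stamp1, peg0, peg1 may be knocked a few centimetres aside while the robot is not near it.
Once in a run the grip may slacken for a moment while it holds something.
It also fails if it takes over 210 s, if anything falls off the work surface, if the arm or the gripper's body presses on something with over 40 N, if the wrist force passes 120 N, or if a joint passes its speed limit or range.

## Robot

A 7-joint arm with a two-finger parallel gripper is mounted at the origin on the work surface. World frame = base frame: x ahead of the robot, y to its left, z up, the work surface at z = 0. Lengths are in m, angles in rad, forces in N, time in s.
With the tool pointing down it reaches from about 0.425 to 0.95 m from the base axis. Payload 16.7 kg.
Tool frame: the origin (TCP) lies midway between the tips of the shut fingers; the grasp point (between the pads) lies grip_depth behind it (grip_depth is the distance from the TCP to the grasp point, in m); z points along the fingers, y is the line along which they close (so a half turn about z gives the same grasp; the last joint's range is limited). The gripper opens to 94 mm and grips with 3 to 60 N. Pads are 16 mm wide; open, the fingers measure 119 mm over their backs; the gripper's body (75 mm by 177 mm) begins 78 mm behind the grasp point.
Start: joints at [-1.385, 0.426, 0.074, 1.606, -0.034, 1.111, -0.067], TCP at [0.222, 0.637, 0.205] pointing down, gripper open.
Joint ranges: [-2.85, 2.85], [-0.5, 2.14], [-1.23, 1.37], [0.21, 2.46], [-1.02, 4.16], [0.16, 2.05], [-2.73, 2.73]. Speed limits (rad/s): [1.89, 1.89, 2.39, 2.39, 3.01, 3.01, 3.01].

## Interface

Orientations are given as a 3x3 rotation matrix whose columns are the frame's x, y, z axes.
In Python, from bench import get_state, capture, finish_job, spot_in, grip_depth gives the robot as it stands.
- The arm moves only by the tool step_arm, never from a script. Its argument "motion" is a list that holds one entry, the list of rows, each a list of 4 numbers: the shift along the tool's x, y, z in cm, then the turn about the tool's z in degrees. In form: [[[x, y, z, yaw], ...]]. A call has exactly 8 rows; each row is the pose to reach, as a shift and turn from the pose commanded when the call began, along the tool's axes at that moment; what a row does not reach only later rows make up. A row lasts 1/8 s, in which the tool goes at most 62.5 mm and 10.7 degrees, less where a joint would pass 70% of its speed; a pose out of reach is approached as far as the arm can. A call with a gripper value outside its range is refused whole. "jaw" is the closure, from -1 (fully open) to 1 (shut), set as the call begins (left out, the last holds). The fingers move at their own pace and stop on an object; "grip_force" is the grip in N (left out, the last holds). Time passes only in rows, so rows that repeat a pose let the fingers close, or fill a call up. It gives the time, the measured TCP pose, the force, the opening and the grip force at its end, in the units of the state.
- get_state(): the state, without advancing time (a new reading comes with each control period).
- capture(name): name is "side" or "top" or "wrist"; returns a dict with "frame" (384x512x3 uint8, red, green, blue), "intrinsics" (3x3 intrinsics, pixels), "xyz" and "attitude" of the camera in the world. Camera axes: x right, y down, z forward; pixel columns grow to the right and rows downward; lengths in m; the calibration is good to about 2 mm. A picture is of the moment at which its call begins. There is no depth.
- finish_job(): hands the job in; it is judged then, once.
Trained networks look in a picture, given as the dict that the camera call returned (one of the last four; its "shot" number tells which), for a name from the list of things; names that differ only in an ending like _2 or _b are one class to them, and where a whole thing is asked for, a point or a joint stands for the part that bears it (a point fixed in the world has none). Each returns a list of dicts, best first, with "score" (0 to 1); they miss things now and then, are a little off and sometimes report something else, mostly with a low value. They report only what shows in the picture. A call takes as long as a camera call.
- spot_in(picture, query): "box" ([centre column, centre row, width, height] in pixels, round what is visible of it).
The state is a dict: "t": time; "q": joint angles; "dq": joint speeds; "tau": joint torques, N m; "ee_pos": TCP position; "eef_rot": TCP orientation; "contact_force": force on the tool from outside, world axes, zero at the start; "ft_torque": the same for the moment, N m; "opening": finger opening in m; "finger_force": force on a finger pad.
Only numpy, scipy, OpenCV 4.12 (cv2) and the standard library are available. Lean on these libraries where they do the work, as an engineer would, in place of code of your own. Each camera call takes 0.05 s, during which the arm holds its last target. There are 200 camera calls.

## Working session

There is one attempt and no reset: what is moved stays moved. The work goes in short steps, Python scripts to look and compute and a tool call to move; the robot and the scene stay as the last step left them, time stands still between calls to the robot, and variables do not carry over. Pictures are saved under pics/ and viewed, at most 14 in all, crops included, and the job is handed in when it is done.

Besides the shell and the picture viewer there is one more tool, called after "Emit:" by a JSON object that holds its "op" and its "data". step_arm: Moves the arm, as the interface text tells. Its arguments: {"type":"object","properties":{"motion":{"type":"array","items":{"type":"array","items":{"type":"array","items":{"type":"number"}}}},"jaw":{"type":"number"},"grip_force":{"type":"number"}},"required":["motion"]}

```bash
ls; mkdir -p pics
cat > h.py <<'E'
import numpy as np,cv2
from bench import *
def save(p,n): cv2.imwrite('pics/'+n+'.png',p['frame'][:,:,::-1])
def ray(p,u,v,z):
    K=np.array(p['intrinsics']);R=np.array(p['attitude']);o=np.array(p['xyz'])
    d=R@np.linalg.inv(K)@np.array([u,v,1.]);return o+d*(z-o[2])/d[2]
def proj(p,X):
    K=np.array(p['intrinsics']);R=np.array(p['attitude']);o=np.array(p['xyz'])
    c=K@(R.T@(np.array(X)-o));return c[:2]/c[2]
E
python3 - <<'E'
from h import *
print(grip_depth); s=get_state(); print(s['t'],s['ee_pos'],s['eef_rot'],s['opening'])
t=capture('top');save(t,'top0');si=capture('side');save(si,'side0')
for p in(t,si): print(p['xyz'],np.round(p['attitude'],3).tolist(),np.array(p['intrinsics']).tolist())
for n in['board0','dome0_top','stamp0','peg0','case_in','tray_in','mug','oil','mallet','setter']:
    for r in spot_in(t,n)[:6]: print(n,np.round(r['box']),round(r['score'],2),np.round(ray(t,*r['box'][:2],0.016),3))
E
```

```text
pics
0.0188
0.0 [0.2223047  0.63687162 0.20477559] [[-9.44130522e-01  3.29571589e-01 -3.53374157e-04]
 [ 3.29571769e-01  9.44129703e-01 -1.24641431e-03]
 [-7.71517061e-05 -1.29323994e-03 -9.99999161e-01]] 0.09356285075574922
[0.52130315 0.01911177 0.98367553] [[-0.025, -0.995, 0.092], [-0.999, 0.023, -0.032], [0.029, -0.093, -0.995]] [[371.21588343273544, 0.0, 255.5021308561276], [0.0, 371.21588343273544, 183.9629712203668], [0.0, 0.0, 1.0]]
[ 0.04490846 -0.59438525  0.7441823 ] [[0.733, -0.439, 0.519], [-0.68, -0.456, 0.574], [-0.015, -0.774, -0.633]] [[415.94418071512007, 0.0, 257.35568026496674], [0.0, 415.94418071512007, 183.12225901125697], [0.0, 0.0, 1.0]]
board0 [126. 276.  34.  44.] 0.91 [0.384 0.324 0.016]
board0 [170. 248.  29.  35.] 0.68 [0.45  0.212 0.016]
board0 [331. 250.  27.  39.] 0.67 [ 0.434 -0.204  0.016]
dome0_top [319. 163.  42.  46.] 0.78 [ 0.663 -0.181  0.016]
stamp0 [213. 241.  18.  37.] 0.66 [0.466 0.101 0.016]
stamp0 [254. 232.   6.  35.] 0.65 [ 0.486 -0.005  0.016]
peg0 [294. 238.  22.  33.] 0.82 [ 0.467 -0.108  0.016]
peg0 [405. 206.  21.  39.] 0.81 [ 0.543 -0.405  0.016]
peg0 [381. 269.  21.  36.] 0.55 [ 0.383 -0.332  0.016]
case_in [408. 173.  71. 122.] 0.85 [ 0.632 -0.419  0.016]
case_in [335. 249.  25.  38.] 0.59 [ 0.437 -0.213  0.016]
case_in [213. 243.  12.  37.] 0.59 [0.462 0.101 0.016]
tray_in [100. 215.  83.  62.] 0.84 [0.539 0.39  0.016]
mug [200. 117.  43.  38.] 0.69 [0.793 0.13  0.016]
mug [164. 117.  18.  26.] 0.43 [0.793 0.226 0.016]
oil [262. 109.  30.  31.] 0.56 [ 0.811 -0.034  0.016]
oil [170. 246.  28.  40.] 0.49 [0.456 0.21  0.016]
mallet [337. 104.  81.  72.] 0.72 [ 0.822 -0.238  0.016]
mallet [260. 110.  27.  35.] 0.41 [ 0.809 -0.029  0.016]
setter [167. 118.  18.  29.] 0.75 [0.791 0.218 0.016]
```

Run:
```python
import cv2
a=cv2.imread('pics/top0.png');cv2.imwrite('pics/top0b.png',cv2.resize(a[60:320,40:440],(800,520),interpolation=2))
```

```text
(no output)
```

View pics/top0b.png

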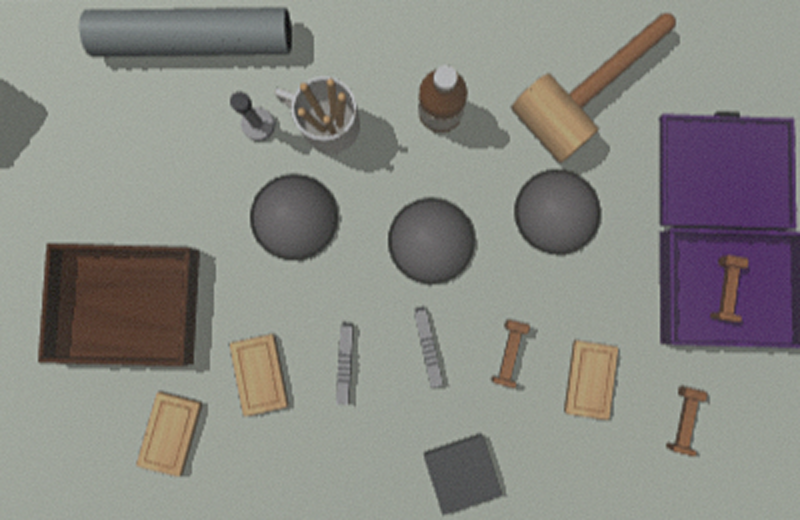

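View pics/side0.png

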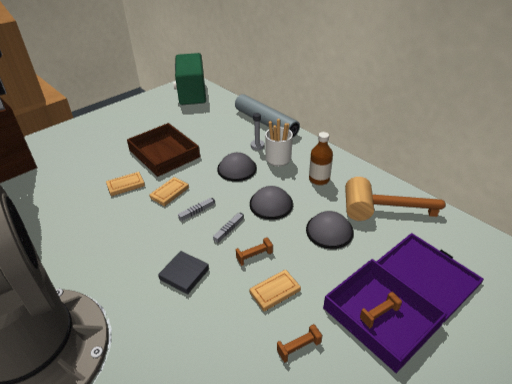

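The top view shows 3 boards (crop px (170,433), (259,375), (592,380)), 2 stamps (346,363) and (429,347), and 3 pegs, one of them in the purple case (732,289). There are 3 domes. The side view agrees.

```bash
cat >> h.py <<'E'
from scipy.optimize import minimize
def boxpts(l,w,h,z0=0,x0=0): return np.array([[x0+sx*l/2,sy*w/2,z0+z] for sx in(-1,1) for sy in(-1,1) for z in(0,h)])
_a=np.linspace(0,2*np.pi,48,endpoint=False)
def ring(r,z): return np.c_[r*np.cos(_a),r*np.sin(_a),0*_a+z]
DOME=np.vstack([ring(.058,0),ring(.058,.008)]+[ring(np.sqrt(max(.055**2-(z+.005)**2,0)),z) for z in np.arange(.008,.0501,.006)])
SH={'board':boxpts(.096,.058,.016),'peg':boxpts(.084,.03,.03),'stamp':boxpts(.105,.016,.016,0,.0025),'dome':DOME}
def fit(p,mask,shape,x,y,z0=0,yaws=None):
    """x,y,yaw that best overlays the projected hull of shape on mask; yaw None -> search"""
    P=SH[shape];S=4
    ys,xs=np.nonzero(mask); u0,v0=xs.min()-25,ys.min()-25; W,H=xs.max()-u0+25,ys.max()-v0+25
    M=cv2.resize(mask[max(v0,0):v0+H,max(u0,0):u0+W].astype(np.uint8),None,fx=S,fy=S,interpolation=0)
    u0=max(u0,0);v0=max(v0,0)
    def hull(q):
        c,s=np.cos(q[2]),np.sin(q[2]);X=np.c_[q[0]+c*P[:,0]-s*P[:,1],q[1]+s*P[:,0]+c*P[:,1],P[:,2]+z0]
        return cv2.convexHull(np.array([proj(p,a) for a in X],np.float32))
    def cost(q):
        R=np.zeros_like(M);cv2.fillConvexPoly(R,np.round(((hull(q)-[u0-.5,v0-.5])*S-.5)).astype(np.int32),1)
        return 1-(R&M).sum()/max((R|M).sum(),1)
    best=None
    for y0 in (np.arange(0,np.pi,np.pi/8) if yaws is None else yaws):
        d=.015
        r=minimize(cost,[x,y,y0],method='Nelder-Mead',options=dict(initial_simplex=[[x,y,y0],[x+d,y,y0],[x,y+d,y0],[x,y,y0+.3]],maxiter=120))
        if best is None or r.fun<best.fun:best=r
    return best.x,1-best.fun,hull(best.x)
def segm(p,box,shape,pad=6):
    """colour mask of a thing inside its detection box, convex hull filled"""
    f=cv2.cvtColor(p['frame'],cv2.COLOR_RGB2HSV).astype(int);g=p['frame'].astype(int)
    if shape in('board','peg'): m=(g[:,:,0]-g[:,:,2]>25)
    elif shape=='dome': m=(f[:,:,2]<112)&(f[:,:,1]<60)&(np.ptp(g,2)<14)
    else: m=(g[:,:,1]-g[:,:,0]<3)&(abs(g[:,:,2]-g[:,:,1])<14)
    k=np.zeros(m.shape,bool);c,r,w,h=box
    k[max(int(r-h/2-pad),0):int(r+h/2+pad),max(int(c-w/2-pad),0):int(c+w/2+pad)]=1
    m=cv2.morphologyEx((m&k).astype(np.uint8),cv2.MORPH_OPEN,np.ones((2,2),np.uint8))
    n,l,st,_=cv2.connectedComponentsWithStats(m,connectivity=8)
    if n<2:return m
    i=1+np.argmax(st[1:,4]);m=(l==i).astype(np.uint8)
    ct=np.vstack(cv2.findContours(m,cv2.RETR_EXTERNAL,cv2.CHAIN_APPROX_NONE)[0])
    return cv2.fillConvexPoly(m,cv2.convexHull(ct),1)
def locate(p,box,shape,z0=0):
    m=segm(p,box,shape);xy=ray(p,box[0],box[1],z0+.015)
    return fit(p,m,shape,xy[0],xy[1],z0,[0.] if shape=='dome' else None)
E
cat > m.py <<'E'
from h import *
import json,sys
t=capture('top');img=cv2.resize(t['frame'][:,:,::-1].copy(),None,fx=2,fy=2,interpolation=0)
L=[('board',126,276,34,44),('board',170,248,29,40),('board',336,250,29,42),('dome',187,168,46,46),('dome',256,180,46,46),('dome',319,166,46,46),('stamp',213,241,14,44),('stamp',254,233,16,44),('peg',296,237,22,36),('peg',384,270,24,38),('peg',406,204,20,38)]
out=[]
for n,*b in L:
    z=.005 if b[0]==406 else 0
    q,s,h=locate(t,b,n,z);out.append([n]+list(map(float,q)))
    print(n,np.round(q[:2],4),round(np.degrees(q[2])%180,1),round(s,2))
    cv2.polylines(img,[np.round(h*2).astype(int)],True,(0,0,255),1)
json.dump(out,open('poses.json','w'))
cv2.imwrite('pics/fit.png',img[120:640,80:880])
# boxes: rim corners by hand estimate for check
for uv in[(40+661/2,60+230/2),(40+661/2,60+347/2),(40+805/2,60+235/2)]:print('case rim',np.round(ray(t,*uv,.042),3))
for uv in[(40+48/2,60+244/2),(40+40/2,60+362/2),(40+198/2,60+248/2),(40+194/2,60+368/2)]:print('tray rim',np.round(ray(t,*uv,.042),3))
E
python3 m.py
```

```text
board [0.3792 0.3277] 163.7 0.95
board [0.4504 0.2135] 10.6 0.96
board [ 0.4324 -0.2188] 169.8 0.96
dome [0.6544 0.1655] 16.1 0.97
dome [ 0.6186 -0.0151] 10.2 0.97
dome [ 0.6553 -0.1846] 8.7 0.92
stamp [0.4604 0.102 ] 175.9 0.88
stamp [ 0.4818 -0.0061] 11.0 0.85
peg [ 0.469  -0.1135] 163.5 0.87
peg [ 0.3767 -0.3414] 163.1 0.76
peg [ 0.5459 -0.404 ] 170.9 0.71
case rim [ 0.625 -0.308  0.042]
case rim [ 0.475 -0.3    0.042]
case rim [ 0.614 -0.496  0.042]
tray rim [0.624 0.47  0.042]
tray rim [0.478 0.477 0.042]
tray rim [0.615 0.283 0.042]
tray rim [0.465 0.288 0.042]
```

View pics/fit.png

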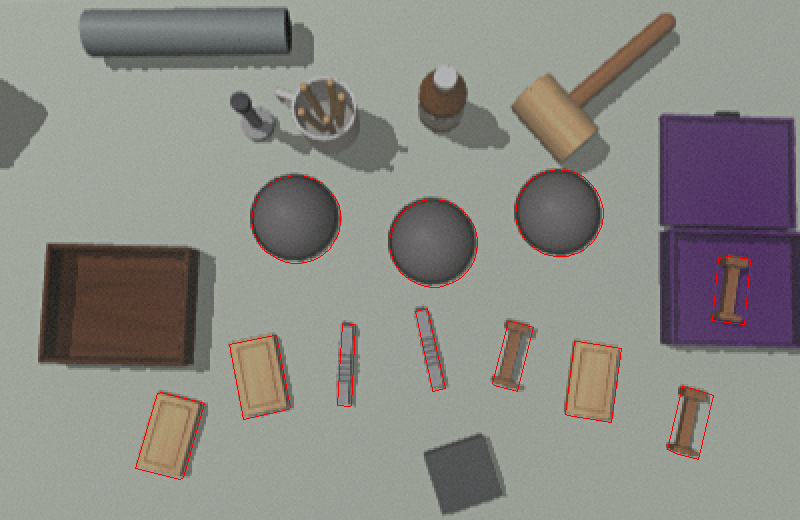

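The fits overlay the objects well; the pegs' overlays sit about 1 px to the right. Now a planner that prints the tool-frame shifts.

```bash
cat > plan.py <<'E'
from h import *
import sys
# usage: plan.py "x y z yaw_obj" ... ; object long-axis world yaw (deg); '-' keeps. prints per-call shift
def go(wps):
    s=get_state();p=np.array(s['ee_pos'],float);R=np.array(s['eef_rot']);psi=np.degrees(np.arctan2(R[1,0],R[0,0]))
    print('t',round(s['t'],1),'at',np.round(p,3),'y-dir',round(psi-90,1),'open',round(s['opening'],4),'q7',round(s['q'][6],2))
    for w in wps:
        a=w.split();X=np.array([p[i] if a[i]=='-' else float(a[i]) for i in range(3)])
        th=psi
        if a[3]!='-':
            rad=np.degrees(np.arctan2(X[1],X[0]));y=float(a[3])+90
            y=rad+((y-rad+90)%180-90);th=y+90
        d=X-p;c,sn=np.cos(np.radians(psi)),np.sin(np.radians(psi))
        xt=d[0]*c+d[1]*sn; yt=d[0]*sn-d[1]*c
        r=np.round([xt*100,yt*100,-d[2]*100],1);dy=np.round(psi-th)
        if dy>180:dy-=360
        if dy<-180:dy+=360
        print(w,'->',r.tolist(),dy,'dist %.2f'%np.linalg.norm(r))
        r=r/100;p=p+np.array([r[0]*c+r[1]*sn,r[0]*sn-r[1]*c,-r[2]]);psi-=dy
go(sys.argv[1:])
E
python3 plan.py ".40 .40 .2 45" ".469 .10 .15 120" ".468 -.1125 .12 163.5" "- - .004 -" "- - .14 -" ".55 .1 .14 90" ".545 .43 .14 2" "- - .022 -" "- - .14 -"
```

```text
t 0.7 at [0.222 0.637 0.205] y-dir 70.8 open 0.0939 q7 -0.07
.40 .40 .2 45 -> [-24.6, -16.5, 0.5] 116.0 dist 29.63
.469 .10 .15 120 -> [-16.3, 26.2, 5.0] -75.0 dist 31.26
.468 -.1125 .12 163.5 -> [-18.4, -10.6, 3.0] -44.0 dist 21.45
- - .004 - -> [0.0, 0.0, 11.6] 0.0 dist 11.60
- - .14 - -> [0.0, 0.0, -13.6] 0.0 dist 13.60
.55 .1 .14 90 -> [-1.9, 22.7, 0.0] 74.0 dist 22.78
.545 .43 .14 2 -> [33.0, -0.6, 0.0] -92.0 dist 33.01
- - .022 - -> [-0.0, 0.0, 11.8] 0.0 dist 11.80
- - .14 - -> [-0.0, 0.0, -11.8] 0.0 dist 11.80
```

```bash
python3 plan.py ".42 .35 .2 -" ".468 -.0 .15 -" ".468 -.1125 .12 163.5" "- - .004 -" "- - .14 -" ".52 .1 .14 -" ".545 .43 .14 2" "- - .022 -" "- - .14 -"
```

```text
t 0.7 at [0.222 0.637 0.205] y-dir 70.8 open 0.0939 q7 -0.07
.42 .35 .2 - -> [-28.1, -20.6, 0.5] 0.0 dist 34.85
.468 -.0 .15 - -> [-16.1, -31.5, 5.0] 0.0 dist 35.73
.468 -.1125 .12 163.5 -> [-3.7, -10.6, 3.0] -3.0 dist 11.62
- - .004 - -> [0.0, 0.0, 11.6] 0.0 dist 11.60
- - .14 - -> [0.0, 0.0, -13.6] 0.0 dist 13.60
.52 .1 .14 - -> [1.0, 21.9, 0.0] 0.0 dist 21.92
.545 .43 .14 2 -> [6.8, 32.3, 0.0] -18.0 dist 33.01
- - .022 - -> [-0.0, 0.0, 11.8] 0.0 dist 11.80
- - .14 - -> [-0.0, 0.0, -11.8] 0.0 dist 11.80
```

Emit:
{"op": "step_arm", "data": {"motion": [[[-4, -3, 0.1, 0], [-8, -6, 0.2, 0], [-12, -9, 0.3, 0], [-16, -12, 0.4, 0], [-20, -15, 0.5, 0], [-24, -18, 0.5, 0], [-28.1, -20.6, 0.5, 0], [-28.1, -20.6, 0.5, 0]]], "jaw": -1, "grip_force": 15}}

```text
t: 1.65
ee_pos: [0.4222, 0.347, 0.2009]
eef_rot: [[-0.942, 0.335, 0.001], [0.335, 0.942, -0.0], [-0.001, 0.0, -1.0]]
contact_force: [0.3, 0.2, 0.7]
opening: 0.0936
finger_force: 0.0
```

Emit:
{"op": "step_arm", "data": {"motion": [[[-2, -5, 1, 0], [-5, -10, 2, 0], [-8, -15, 3, 0], [-10, -20, 4, 0], [-13, -25, 5, 0], [-15, -29, 5, 0], [-16.1, -31.5, 5, 0], [-16.1, -31.5, 5, 0]]]}}

```text
t: 2.65
ee_pos: [0.4682, -0.0013, 0.1506]
eef_rot: [[-0.943, 0.332, 0.0], [0.332, 0.943, -0.0], [-0.0, -0.0, -1.0]]
contact_force: [0.2, 0.4, 0.3]
opening: 0.094
finger_force: 0.0
```

Emit:
{"op": "step_arm", "data": {"motion": [[[-1, -3, 1, -1], [-2, -6, 2, -2], [-3, -9, 3, -3], [-3.7, -10.6, 3, -3], [-3.7, -10.6, 3, -3], [-3.7, -10.6, 3, -3], [-3.7, -10.6, 3, -3], [-3.7, -10.6, 3, -3]]]}}

```text
t: 3.65
ee_pos: [0.4681, -0.1119, 0.1206]
eef_rot: [[-0.96, 0.279, 0.0], [0.279, 0.96, 0.0], [-0.0, 0.0, -1.0]]
contact_force: [0.1, -0.8, -0.2]
opening: 0.0939
finger_force: 0.0
```

Run:
```python
from h import *
s=get_state();print(s['t'],s['ee_pos'],s['q'])
w=capture('wrist');save(w,'w1');print(w['xyz'])
print(proj(w,[.468,-.1125,.015]))
```

```text
3.65 [ 0.46813847 -0.11186333  0.12055859] [-0.32801909  0.23106017  0.49213799  2.13671993 -0.15075037  0.80607135
  1.54608595]
[ 0.38782634 -0.08758649  0.29812256]
[257.35154788 187.35597993]
```

View pics/w1.png

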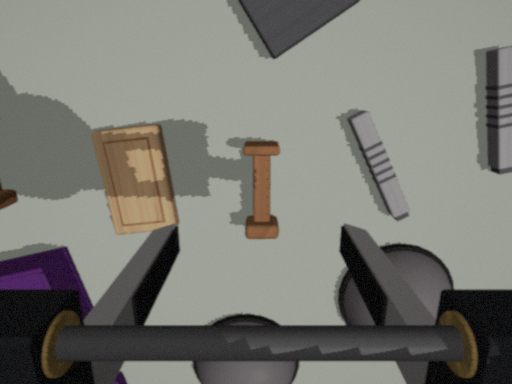

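The wrist view shows the peg at about (262,188). The prediction was (257,187), so the positions are good and I'll grasp.

Emit:
{"op": "step_arm", "data": {"motion": [[[0, 0, 2, 0], [0, 0, 4, 0], [0, 0, 6, 0], [0, 0, 8, 0], [0, 0, 9.5, 0], [0, 0, 11, 0], [0, 0, 11.6, 0], [0, 0, 11.6, 0]]]}}

```text
t: 4.7
ee_pos: [0.4679, -0.1127, 0.0043]
eef_rot: [[-0.96, 0.28, -0.001], [0.28, 0.96, -0.0], [0.0, -0.0, -1.0]]
contact_force: [-0.0, 0.3, -0.7]
opening: 0.094
finger_force: 0.0
```

Emit:
{"op": "step_arm", "data": {"motion": [[[0, 0, 0, 0], [0, 0, 0, 0], [0, 0, 0, 0], [0, 0, 0, 0], [0, 0, 0, 0], [0, 0, 0, 0], [0, 0, 0, 0], [0, 0, 0, 0]]], "jaw": 1, "grip_force": 20}}

```text
t: 5.7
ee_pos: [0.468, -0.1126, 0.0045]
eef_rot: [[-0.96, 0.28, -0.0], [0.28, 0.96, -0.0], [0.0, -0.0, -1.0]]
contact_force: [-0.8, 0.5, 0.1]
opening: 0.0175
finger_force: 0.1
```

Emit:
{"op": "step_arm", "data": {"motion": [[[0, 0, -1, 0], [0, 0, -3, 0], [0, 0, -5, 0], [0, 0, -7, 0], [0, 0, -9, 0], [0, 0, -11, 0], [0, 0, -13, 0], [0, 0, -13.6, 0]]]}}

```text
t: 6.7
ee_pos: [0.4685, -0.1126, 0.1419]
eef_rot: [[-0.96, 0.28, 0.002], [0.28, 0.96, 0.0], [-0.002, 0.001, -1.0]]
contact_force: [1.0, 0.2, -0.9]
opening: 0.0149
finger_force: 20.0
```

Emit:
{"op": "step_arm", "data": {"motion": [[[0.1, 2, 0, 0], [0.3, 5, 0, 0], [0.4, 8, 0, 0], [0.5, 11, 0, 0], [0.7, 15, 0, 0], [0.8, 18, 0, 0], [1, 20.5, 0, 0], [1, 21.9, 0, 0]]]}}

```text
t: 7.7
ee_pos: [0.5195, 0.1016, 0.1401]
eef_rot: [[-0.96, 0.279, -0.001], [0.279, 0.96, -0.0], [0.001, -0.0, -1.0]]
contact_force: [-0.3, 0.1, 0.1]
opening: 0.0147
finger_force: 20.0
```

Emit:
{"op": "step_arm", "data": {"motion": [[[0.8, 4, 0, -2], [2, 9, 0, -5], [3, 14, 0, -8], [4, 19, 0, -11], [5, 24, 0, -14], [6, 28, 0, -16], [6.8, 31, 0, -18], [6.8, 32.3, 0, -18]]]}}

```text
t: 8.7
ee_pos: [0.5443, 0.4308, 0.1398]
eef_rot: [[-0.999, -0.032, -0.001], [-0.032, 0.999, -0.0], [0.001, -0.0, -1.0]]
contact_force: [-0.4, -0.6, 0.3]
opening: 0.0146
finger_force: 20.0
```

```bash
sed -i 's/y=rad+((y-rad+90)%180-90);th=y+90/c0=psi-90;y=c0+((y-c0+90)%180-90);y=y if abs((y-rad+180)%360-180)<130 else y+180;th=y+90/' plan.py
python3 plan.py "- - .016 -" "- - .14 -" ".54 .05 .14 -" ".45 -.25 .14 -" ".380 -.338 .11 163" "- - .004 -" "- - .14 -" ".45 -.2 .14 -" ".53 .05 .14 -" ".545 .38 .14 2"  "- - .016 -" "- - .14 -"
```

```text
t 8.7 at [0.544 0.431 0.14 ] y-dir -268.2 open 0.0146 q7 0.95
- - .016 - -> [-0.0, 0.0, 12.4] 0.0 dist 12.40
- - .14 - -> [-0.0, 0.0, -12.4] 0.0 dist 12.40
.54 .05 .14 - -> [1.7, -38.0, -0.0] 0.0 dist 38.04
.45 -.25 .14 - -> [9.9, -29.7, -0.0] 0.0 dist 31.31
.380 -.338 .11 163 -> [7.3, -8.6, 3.0] 19.0 dist 11.67
- - .004 - -> [0.0, 0.0, 10.6] 0.0 dist 10.60
- - .14 - -> [0.0, 0.0, -13.6] 0.0 dist 13.60
.45 -.2 .14 - -> [-2.6, 15.2, -0.0] 0.0 dist 15.42
.53 .05 .14 - -> [-0.3, 26.3, -0.0] 0.0 dist 26.30
.545 .38 .14 2 -> [8.3, 32.0, -0.0] -19.0 dist 33.06
- - .016 - -> [-0.0, 0.0, 12.4] 0.0 dist 12.40
- - .14 - -> [-0.0, 0.0, -12.4] 0.0 dist 12.40
```

Emit:
{"op": "step_arm", "data": {"motion": [[[0, 0, 2, 0], [0, 0, 4, 0], [0, 0, 6, 0], [0, 0, 8, 0], [0, 0, 10, 0], [0, 0, 11.5, 0], [0, 0, 12.4, 0], [0, 0, 12.4, 0]]]}}

```text
t: 9.7
ee_pos: [0.5445, 0.4295, 0.0159]
eef_rot: [[-1.0, -0.031, -0.001], [-0.031, 1.0, -0.001], [0.001, -0.001, -1.0]]
contact_force: [-0.4, 0.2, -0.1]
opening: 0.0148
finger_force: 20.0
```

Emit:
{"op": "step_arm", "data": {"motion": [[[0, 0, 0, 0], [0, 0, 0, 0], [0, 0, 0, 0], [0, 0, 0, 0], [0, 0, -3, 0], [0, 0, -6, 0], [0, 0, -9, 0], [0, 0, -12.4, 0]]], "jaw": 0.3}}

```text
t: 10.7
ee_pos: [0.5445, 0.4294, 0.1413]
eef_rot: [[-1.0, -0.031, -0.0], [-0.031, 1.0, -0.0], [0.0, -0.0, -1.0]]
contact_force: [-0.9, -0.5, -0.3]
opening: 0.0332
finger_force: 0.0
```

Emit:
{"op": "step_arm", "data": {"motion": [[[0.2, -4, 0, 0], [0.5, -9, 0, 0], [0.7, -14, 0, 0], [1, -20, 0, 0], [1.2, -26, 0, 0], [1.5, -32, 0, 0], [1.7, -36, 0, 0], [1.7, -38, 0, 0]]], "jaw": -0.3}}

```text
t: 11.7
ee_pos: [0.5392, 0.0466, 0.1408]
eef_rot: [[-1.0, -0.028, 0.0], [-0.028, 1.0, -0.0], [-0.0, -0.0, -1.0]]
contact_force: [0.7, 0.5, -0.4]
opening: 0.0611
finger_force: 0.0
```

Emit:
{"op": "step_arm", "data": {"motion": [[[1.5, -4, 0, 0], [3, -9, 0, 0], [4.5, -14, 0, 0], [6, -19, 0, 0], [8, -24, 0, 0], [9.2, -28, 0, 0], [9.9, -29.7, 0, 0], [9.9, -29.7, 0, 0]]]}}

```text
t: 12.7
ee_pos: [0.449, -0.2519, 0.1407]
eef_rot: [[-1.0, -0.028, 0.0], [-0.028, 1.0, -0.0], [-0.0, -0.0, -1.0]]
contact_force: [1.1, -0.7, -0.3]
opening: 0.0612
finger_force: 0.0
```

Emit:
{"op": "step_arm", "data": {"motion": [[[1, -1, 0.5, 3], [2, -3, 1, 6], [4, -5, 1.5, 10], [6, -7, 2, 14], [7.3, -8.6, 3, 19], [7.3, -8.6, 3, 19], [7.3, -8.6, 3, 19], [7.3, -8.6, 3, 19]]]}}

```text
t: 13.7
ee_pos: [0.3799, -0.3383, 0.1106]
eef_rot: [[-0.956, 0.295, 0.0], [0.295, 0.956, 0.0], [-0.0, 0.0, -1.0]]
contact_force: [-0.2, -0.2, 0.1]
opening: 0.0614
finger_force: 0.0
```

Run:
```python
from h import *
s=get_state();print(s['t'],s['ee_pos'],s['q'])
w=capture('wrist');save(w,'w2')
for r in spot_in(w,'peg0'): print(r['score'],np.round(r['box']),ray(w,*r['box'][:2],.015))
print(proj(w,[.38,-.338,.015]))
```

```text
13.7 [ 0.37991276 -0.33831979  0.11058198] [ 0.11013375  0.30834017  0.58499238  2.09177096 -0.23515601  0.80405015
  2.10921316]
0.94 [260. 191.  40. 102.] [ 0.38096317 -0.33713248  0.015     ]
0.76 [249. 351.  34.  65.] [ 0.53742358 -0.39623557  0.015     ]
[258.49536572 190.65525575]
```

Emit:
{"op": "step_arm", "data": {"motion": [[[0, 0, 2, 0], [0, 0, 4, 0], [0, 0, 6, 0], [0, 0, 7.5, 0], [0, 0, 9, 0], [0, 0, 10, 0], [0, 0, 10.6, 0], [0, 0, 10.6, 0]]]}}

```text
t: 14.8
ee_pos: [0.3791, -0.3388, 0.0043]
eef_rot: [[-0.955, 0.296, -0.0], [0.296, 0.955, 0.0], [0.0, 0.0, -1.0]]
contact_force: [0.2, -0.2, -0.2]
opening: 0.0611
finger_force: 0.0
```

Emit:
{"op": "step_arm", "data": {"motion": [[[0, 0, 0, 0], [0, 0, 0, 0], [0, 0, 0, 0], [0, 0, 0, 0], [0, 0, 0, 0], [0, 0, 0, 0], [0, 0, 0, 0], [0, 0, 0, 0]]], "jaw": 1}}

```text
t: 15.8
ee_pos: [0.3792, -0.3388, 0.0045]
eef_rot: [[-0.955, 0.296, 0.0], [0.296, 0.955, -0.0], [-0.0, -0.0, -1.0]]
contact_force: [-0.5, 0.9, 2.2]
opening: 0.0149
finger_force: 19.9
```

Emit:
{"op": "step_arm", "data": {"motion": [[[0, 0, -1, 0], [0, 0, -3, 0], [0, 0, -5, 0], [0, 0, -7, 0], [0, 0, -9, 0], [0, 0, -11, 0], [0, 0, -13, 0], [0, 0, -13.6, 0]]]}}

```text
t: 16.8
ee_pos: [0.3796, -0.3391, 0.1418]
eef_rot: [[-0.955, 0.296, 0.002], [0.296, 0.955, -0.001], [-0.002, -0.0, -1.0]]
contact_force: [0.6, -0.9, -0.6]
opening: 0.015
finger_force: 20.0
```

Emit:
{"op": "step_arm", "data": {"motion": [[[-0.3, 2, 0, 0], [-0.7, 4, 0, 0], [-1, 6, 0, 0], [-1.4, 8, 0, 0], [-1.8, 10.5, 0, 0], [-2.2, 13, 0, 0], [-2.5, 14.6, 0, 0], [-2.6, 15.2, 0, 0]]]}}

```text
t: 17.8
ee_pos: [0.4493, -0.2008, 0.1403]
eef_rot: [[-0.955, 0.295, -0.0], [0.295, 0.955, -0.0], [0.0, -0.0, -1.0]]
contact_force: [-0.3, -0.1, -0.0]
opening: 0.0154
finger_force: 20.0
```

Emit:
{"op": "step_arm", "data": {"motion": [[[0, 3, 0, 0], [-0.1, 7, 0, 0], [-0.1, 11, 0, 0], [-0.2, 15, 0, 0], [-0.2, 19, 0, 0], [-0.3, 23, 0, 0], [-0.3, 25.5, 0, 0], [-0.3, 26.3, 0, 0]]]}}

```text
t: 18.8
ee_pos: [0.5301, 0.0495, 0.1403]
eef_rot: [[-0.955, 0.295, -0.0], [0.295, 0.955, -0.0], [0.0, -0.0, -1.0]]
contact_force: [0.5, -1.3, -0.3]
opening: 0.0147
finger_force: 20.0
```

Emit:
{"op": "step_arm", "data": {"motion": [[[1, 4, 0, -2], [2, 9, 0, -5], [3.5, 14, 0, -8], [5, 19, 0, -11], [6, 24, 0, -14], [7, 28, 0, -17], [8.3, 31, 0, -19], [8.3, 32, 0, -19]]]}}

```text
t: 19.8
ee_pos: [0.545, 0.3803, 0.1402]
eef_rot: [[-0.999, -0.032, -0.001], [-0.032, 0.999, -0.0], [0.001, -0.0, -1.0]]
contact_force: [0.5, -0.7, 0.0]
opening: 0.0145
finger_force: 20.0
```

Emit:
{"op": "step_arm", "data": {"motion": [[[0, 0, 2, 0], [0, 0, 4, 0], [0, 0, 6, 0], [0, 0, 8, 0], [0, 0, 10, 0], [0, 0, 11.5, 0], [0, 0, 12.4, 0], [0, 0, 12.4, 0]]]}}

```text
t: 20.8
ee_pos: [0.5453, 0.379, 0.0159]
eef_rot: [[-1.0, -0.031, -0.001], [-0.031, 1.0, -0.001], [0.001, -0.001, -1.0]]
contact_force: [0.7, 0.2, -0.6]
opening: 0.015
finger_force: 20.0
```

Emit:
{"op": "step_arm", "data": {"motion": [[[0, 0, 0, 0], [0, 0, 0, 0], [0, 0, 0, 0], [0, 0, 0, 0], [0, 0, -3, 0], [0, 0, -6, 0], [0, 0, -9, 0], [0, 0, -12.4, 0]]], "jaw": 0.3}}

```text
t: 21.8
ee_pos: [0.5453, 0.379, 0.1413]
eef_rot: [[-1.0, -0.031, -0.0], [-0.031, 1.0, -0.0], [0.0, -0.0, -1.0]]
contact_force: [-0.1, -0.1, 0.0]
opening: 0.033
finger_force: 0.0
```

```bash
python3 plan.py ".53 .0 .14 -" ".542 -.40 .14 171" "- - .010 -" "- - .14 -" ".53 0 .14 -" ".545 .33 .14 2"  "- - .016 -" "- - .14 -"
python3 - <<'E'
from h import *
t=capture('top')
for n,c in(('peg0','p'),('stamp0','s')):
  for r in spot_in(t,n): print(n,round(r['score'],2),np.round(r['box']),ray(t,*r['box'][:2],.02).round(3))
E
```

```text
t 21.8 at [0.545 0.379 0.141] y-dir -268.2 open 0.033 q7 1.01
.53 .0 .14 - -> [2.7, -37.8, 0.1] 0.0 dist 37.90
.542 -.40 .14 171 -> [0.0, -40.1, 0.0] 11.0 dist 40.10
- - .010 - -> [0.0, 0.0, 13.0] 0.0 dist 13.00
- - .14 - -> [0.0, 0.0, -13.0] 0.0 dist 13.00
.53 0 .14 - -> [7.6, 39.3, 0.0] 0.0 dist 40.03
.545 .33 .14 2 -> [3.9, 32.8, 0.0] -11.0 dist 33.03
- - .016 - -> [-0.0, 0.0, 12.4] 0.0 dist 12.40
- - .14 - -> [-0.0, 0.0, -12.4] 0.0 dist 12.40
peg0 0.7 [404. 204.  19.  37.] [ 0.55  -0.401  0.02 ]
peg0 0.51 [ 80. 228.   6.   1.] [0.509 0.437 0.02 ]
peg0 0.46 [103. 212.  12.  34.] [0.547 0.38  0.02 ]
stamp0 0.82 [214. 241.  11.  38.] [0.466 0.1   0.02 ]
stamp0 0.66 [187. 167.  43.  41.] [0.659 0.165 0.02 ]
stamp0 0.57 [256. 233.  11.  36.] [ 0.485 -0.009  0.02 ]
```

Emit:
{"op": "step_arm", "data": {"motion": [[[0.2, -4, 0, 0], [0.6, -9, 0, 0], [1, -14, 0, 0], [1.4, -20, 0, 0], [1.8, -26, 0, 0], [2.2, -32, 0, 0], [2.6, -36, 0.1, 0], [2.7, -37.8, 0.1, 0]]], "jaw": -0.3}}

```text
t: 22.95
ee_pos: [0.5294, -0.0018, 0.1389]
eef_rot: [[-1.0, -0.028, -0.001], [-0.028, 1.0, -0.0], [0.001, -0.0, -1.0]]
contact_force: [-0.4, 0.3, -0.1]
opening: 0.0615
finger_force: 0.0
```

Emit:
{"op": "step_arm", "data": {"motion": [[[0, -4, 0, 1], [0, -10, 0, 3], [0, -16, 0, 5], [0, -22, 0, 7], [0, -28, 0, 9], [0, -34, 0, 10], [0, -38.5, 0, 11], [0, -40.1, 0, 11]]]}}

```text
t: 23.95
ee_pos: [0.542, -0.4023, 0.1385]
eef_rot: [[-0.987, 0.163, -0.001], [0.163, 0.987, -0.0], [0.001, -0.001, -1.0]]
contact_force: [0.6, 1.5, -0.7]
opening: 0.0612
finger_force: 0.0
```

Emit:
{"op": "step_arm", "data": {"motion": [[[0, 0, 2, 0], [0, 0, 4, 0], [0, 0, 6, 0], [0, 0, 8, 0], [0, 0, 10, 0], [0, 0, 12, 0], [0, 0, 13, 0], [0, 0, 13, 0]]]}}

```text
t: 24.95
ee_pos: [0.5421, -0.4002, 0.0088]
eef_rot: [[-0.987, 0.161, -0.001], [0.161, 0.987, 0.0], [0.001, 0.0, -1.0]]
contact_force: [0.4, -0.6, -0.4]
opening: 0.0609
finger_force: 0.0
```

Emit:
{"op": "step_arm", "data": {"motion": [[[0, 0, 0, 0], [0, 0, 0, 0], [0, 0, 0, 0], [0, 0, 0, 0], [0, 0, 0, 0], [0, 0, 0, 0], [0, 0, 0, 0], [0, 0, 0, 0]]], "jaw": 1}}

```text
t: 25.95
ee_pos: [0.5424, -0.4003, 0.0096]
eef_rot: [[-0.987, 0.161, 0.0], [0.161, 0.987, -0.0], [-0.0, -0.0, -1.0]]
contact_force: [-0.6, 0.7, 3.4]
opening: 0.0149
finger_force: 19.8
```

Emit:
{"op": "step_arm", "data": {"motion": [[[0, 0, -1, 0], [0, 0, -3, 0], [0, 0, -5, 0], [0, 0, -7, 0], [0, 0, -9, 0], [0, 0, -11, 0], [0, 0, -13, 0], [0, 0, -13, 0]]]}}

```text
t: 26.95
ee_pos: [0.5431, -0.4008, 0.1414]
eef_rot: [[-0.987, 0.161, 0.002], [0.161, 0.987, -0.001], [-0.002, -0.001, -1.0]]
contact_force: [-0.0, 0.4, -1.7]
opening: 0.0149
finger_force: 19.8
```

Emit:
{"op": "step_arm", "data": {"motion": [[[0.7, 4, 0, 0], [2, 10, 0, 0], [3, 16, 0, 0], [4, 22, 0, 0], [5.3, 28, 0, 0], [6.5, 34, 0, 0], [7.4, 38, 0, 0], [7.6, 39.3, 0, 0]]]}}

```text
t: 27.95
ee_pos: [0.53, 0.0026, 0.139]
eef_rot: [[-0.988, 0.157, -0.001], [0.157, 0.988, 0.0], [0.001, 0.0, -1.0]]
contact_force: [-0.1, -1.2, -0.3]
opening: 0.0149
finger_force: 19.8
```

Emit:
{"op": "step_arm", "data": {"motion": [[[0.5, 4, 0, -1], [1, 9, 0, -3], [1.7, 14, 0, -5], [2.3, 19, 0, -7], [3, 24, 0, -9], [3.5, 29, 0, -10], [3.9, 32, 0, -11], [3.9, 32.8, 0, -11]]]}}

```text
t: 28.95
ee_pos: [0.5447, 0.3306, 0.1388]
eef_rot: [[-0.999, -0.032, -0.001], [-0.032, 0.999, -0.001], [0.001, -0.001, -1.0]]
contact_force: [0.1, -0.7, -0.1]
opening: 0.0148
finger_force: 19.8
```

Emit:
{"op": "step_arm", "data": {"motion": [[[0, 0, 2, 0], [0, 0, 4, 0], [0, 0, 6, 0], [0, 0, 8, 0], [0, 0, 10, 0], [0, 0, 11.5, 0], [0, 0, 12.4, 0], [0, 0, 12.4, 0]]]}}

```text
t: 29.95
ee_pos: [0.5445, 0.3296, 0.0149]
eef_rot: [[-1.0, -0.031, -0.001], [-0.031, 1.0, -0.001], [0.001, -0.001, -1.0]]
contact_force: [0.7, 0.2, 0.5]
opening: 0.0148
finger_force: 19.8
```

Emit:
{"op": "step_arm", "data": {"motion": [[[0, 0, 0, 0], [0, 0, 0, 0], [0, 0, 0, 0], [0, 0, 0, 0], [0, 0, -3, 0], [0, 0, -6, 0], [0, 0, -9, 0], [0, 0, -12.4, 0]]], "jaw": 0.3}}

```text
t: 30.95
ee_pos: [0.5447, 0.3298, 0.1409]
eef_rot: [[-1.0, -0.031, 0.0], [-0.031, 1.0, 0.0], [-0.0, 0.0, -1.0]]
contact_force: [0.2, -0.4, 0.2]
opening: 0.0328
finger_force: 0.0
```

```bash
python3 plan.py ".4604 .102 .11 176" "- - .004 -" "- - .14 -" ".50 -.20 .14 -" ".548 -.365 .14 0"  "- - .013 -" "- - .14 -" ".5 -.1 .14 -" ".4818 -.0061 .11 11" "- - .004 -"
python3 - <<'E'
from h import *
t=capture('top');save(t,'t3')
for n,c in(('peg0','p'),('stamp0','s')):
  for r in spot_in(t,n): print(n,round(r['score'],2),np.round(r['box']),ray(t,*r['box'][:2],.02).round(3))
E
```

```text
t 30.9 at [0.545 0.33  0.141] y-dir -268.2 open 0.0328 q7 1.08
.4604 .102 .11 176 -> [9.1, -22.5, 3.1] 6.0 dist 24.47
- - .004 - -> [0.0, 0.0, 10.6] 0.0 dist 10.60
- - .14 - -> [0.0, 0.0, -13.6] 0.0 dist 13.60
.50 -.20 .14 - -> [-6.2, -29.8, -0.0] 0.0 dist 30.44
.548 -.365 .14 0 -> [-6.0, -16.1, -0.0] -4.0 dist 17.18
- - .013 - -> [0.0, 0.0, 12.7] 0.0 dist 12.70
- - .14 - -> [0.0, 0.0, -12.7] 0.0 dist 12.70
.5 -.1 .14 - -> [4.9, 26.4, -0.0] 0.0 dist 26.85
.4818 -.0061 .11 11 -> [1.9, 9.4, 3.0] -11.0 dist 10.05
- - .004 - -> [-0.0, 0.0, 10.6] 0.0 dist 10.60
peg0 0.63 [103. 225.  12.   3.] [0.513 0.38  0.02 ]
stamp0 0.8 [254. 234.  12.  36.] [ 0.482 -0.004  0.02 ]
stamp0 0.75 [214. 242.  12.  37.] [0.463 0.098 0.02 ]
stamp0 0.18 [410. 173.  72. 119.] [ 0.63  -0.421  0.02 ]
```

Emit:
{"op": "step_arm", "data": {"motion": [[[1, -3, 0.4, 1], [3, -7, 0.9, 2], [4.5, -11, 1.5, 3], [6, -15, 2, 4], [8, -19, 2.6, 5], [9.1, -22.5, 3.1, 6], [9.1, -22.5, 3.1, 6], [9.1, -22.5, 3.1, 6]]], "jaw": -0.3}}

```text
t: 32.1
ee_pos: [0.4608, 0.1026, 0.1084]
eef_rot: [[-0.997, 0.074, 0.0], [0.074, 0.997, 0.0], [-0.0, 0.0, -1.0]]
contact_force: [1.1, 0.6, -0.4]
opening: 0.061
finger_force: 0.0
```

Emit:
{"op": "step_arm", "data": {"motion": [[[0, 0, 2, 0], [0, 0, 4, 0], [0, 0, 6, 0], [0, 0, 7.5, 0], [0, 0, 9, 0], [0, 0, 10, 0], [0, 0, 10.6, 0], [0, 0, 10.6, 0]]]}}

```text
t: 33.1
ee_pos: [0.4606, 0.102, 0.0023]
eef_rot: [[-0.997, 0.074, -0.0], [0.074, 0.997, -0.0], [0.0, -0.0, -1.0]]
contact_force: [-0.2, -0.2, -0.3]
opening: 0.0611
finger_force: 0.0
```

Emit:
{"op": "step_arm", "data": {"motion": [[[0, 0, 0, 0], [0, 0, 0, 0], [0, 0, 0, 0], [0, 0, 0, 0], [0, 0, 0, 0], [0, 0, 0, 0], [0, 0, 0, 0], [0, 0, 0, 0]]], "jaw": 1, "grip_force": 40}}

```text
t: 34.1
ee_pos: [0.4607, 0.1022, 0.0025]
eef_rot: [[-0.997, 0.074, 0.0], [0.074, 0.997, 0.0], [-0.0, 0.0, -1.0]]
contact_force: [-1.0, 1.5, 3.3]
opening: 0.0154
finger_force: 40.0
```

Emit:
{"op": "step_arm", "data": {"motion": [[[0, 0, -1, 0], [0, 0, -3, 0], [0, 0, -5, 0], [0, 0, -7, 0], [0, 0, -9, 0], [0, 0, -11, 0], [0, 0, -13, 0], [0, 0, -13.6, 0]]]}}

```text
t: 35.1
ee_pos: [0.461, 0.1021, 0.1397]
eef_rot: [[-0.997, 0.074, 0.001], [0.074, 0.997, 0.001], [-0.001, 0.001, -1.0]]
contact_force: [-0.1, 0.3, -1.6]
opening: 0.0155
finger_force: 40.0
```

Emit:
{"op": "step_arm", "data": {"motion": [[[-0.6, -3, 0, 0], [-1.6, -8, 0, 0], [-2.5, -12, 0, 0], [-3.5, -17, 0, 0], [-4.5, -22, 0, 0], [-5.5, -26, 0, 0], [-6.2, -29, 0, 0], [-6.2, -29.8, 0, 0]]]}}

```text
t: 36.1
ee_pos: [0.4998, -0.2016, 0.138]
eef_rot: [[-0.997, 0.077, -0.001], [0.077, 0.997, -0.001], [0.001, -0.001, -1.0]]
contact_force: [-0.9, -0.1, -1.0]
opening: 0.0156
finger_force: 40.0
```

Emit:
{"op": "step_arm", "data": {"motion": [[[-1, -2, 0, 0], [-2, -5, 0, -1], [-3, -8, 0, -2], [-4, -11, 0, -3], [-5, -13, 0, -4], [-6, -16.1, 0, -4], [-6, -16.1, 0, -4], [-6, -16.1, 0, -4]]]}}

```text
t: 37.1
ee_pos: [0.5482, -0.3634, 0.1379]
eef_rot: [[-1.0, 0.004, -0.001], [0.004, 1.0, 0.001], [0.001, 0.001, -1.0]]
contact_force: [-0.6, 0.0, -1.5]
opening: 0.0155
finger_force: 40.0
```

Emit:
{"op": "step_arm", "data": {"motion": [[[0, 0, 2, 0], [0, 0, 4, 0], [0, 0, 6, 0], [0, 0, 8, 0], [0, 0, 10, 0], [0, 0, 12, 0], [0, 0, 12.7, 0], [0, 0, 12.7, 0]]]}}

```text
t: 38.1
ee_pos: [0.5482, -0.3647, 0.0111]
eef_rot: [[-1.0, 0.004, -0.001], [0.004, 1.0, 0.0], [0.001, 0.0, -1.0]]
contact_force: [-0.7, -1.1, -1.2]
opening: 0.0158
finger_force: 40.0
```

Emit:
{"op": "step_arm", "data": {"motion": [[[0, 0, 0, 0], [0, 0, 0, 0], [0, 0, 0, 0], [0, 0, 0, 0], [0, 0, -3, 0], [0, 0, -6, 0], [0, 0, -9, 0], [0, 0, -12.7, 0]]], "jaw": 0.2}}

```text
t: 39.1
ee_pos: [0.548, -0.3644, 0.1392]
eef_rot: [[-1.0, 0.004, -0.001], [0.004, 1.0, 0.0], [0.001, 0.0, -1.0]]
contact_force: [-0.3, 0.9, 0.3]
opening: 0.0375
finger_force: 0.0
```

```bash
python3 plan.py ".5 -.1 .14 -" ".4815 -.0061 .11 11" "- - .004 -" "- - .14 -" ".50 -.25 .14 -" ".548 -.435 .14 0"  "- - .013 -" "- - .14 -"
python3 - <<'E'
from h import *
t=capture('top')
for n,c in(('stamp0','s'),):
  for r in spot_in(t,n): print(n,round(r['score'],2),np.round(r['box']),ray(t,*r['box'][:2],.02).round(3))
E
```

```text
t 39.1 at [ 0.548 -0.364  0.139] y-dir 89.8 open 0.0375 q7 2.31
.5 -.1 .14 - -> [4.9, 26.4, -0.1] 0.0 dist 26.85
.4815 -.0061 .11 11 -> [1.9, 9.4, 3.0] -11.0 dist 10.05
- - .004 - -> [-0.0, 0.0, 10.6] 0.0 dist 10.60
- - .14 - -> [-0.0, 0.0, -13.6] 0.0 dist 13.60
.50 -.25 .14 - -> [2.7, -24.3, 0.0] 0.0 dist 24.45
.548 -.435 .14 0 -> [-1.2, -19.1, 0.0] 11.0 dist 19.14
- - .013 - -> [0.0, 0.0, 12.7] 0.0 dist 12.70
- - .14 - -> [0.0, 0.0, -12.7] 0.0 dist 12.70
stamp0 0.86 [391. 202.  13.  36.] [ 0.556 -0.365  0.02 ]
stamp0 0.65 [254. 232.   8.  33.] [ 0.486 -0.004  0.02 ]
```

Emit:
{"op": "step_arm", "data": {"motion": [[[0.6, 3, 0, 0], [1.5, 8, 0, 0], [2.3, 12, 0, 0], [3, 16, 0, 0], [3.8, 20, 0, 0], [4.6, 24.5, 0, 0], [4.9, 26.4, -0.1, 0], [4.9, 26.4, -0.1, 0]]], "jaw": -0.3}}

```text
t: 40.2
ee_pos: [0.5004, -0.099, 0.1393]
eef_rot: [[-1.0, 0.002, -0.0], [0.002, 1.0, 0.0], [0.0, 0.0, -1.0]]
contact_force: [0.7, 0.1, 0.4]
opening: 0.0608
finger_force: 0.0
```

Emit:
{"op": "step_arm", "data": {"motion": [[[0.4, 2, 0.6, -2], [0.8, 4, 1.2, -4], [1.2, 6, 2, -7], [1.6, 8, 2.5, -9], [1.9, 9.4, 3, -11], [1.9, 9.4, 3, -11], [1.9, 9.4, 3, -11], [1.9, 9.4, 3, -11]]]}}

```text
t: 41.2
ee_pos: [0.4821, -0.007, 0.1097]
eef_rot: [[-0.983, -0.185, 0.0], [-0.185, 0.983, -0.0], [-0.0, -0.0, -1.0]]
contact_force: [-0.5, 0.4, 0.6]
opening: 0.0614
finger_force: 0.0
```

Emit:
{"op": "step_arm", "data": {"motion": [[[0, 0, 2, 0], [0, 0, 4, 0], [0, 0, 6, 0], [0, 0, 7.5, 0], [0, 0, 9, 0], [0, 0, 10, 0], [0, 0, 10.6, 0], [0, 0, 10.6, 0]]]}}

```text
t: 42.2
ee_pos: [0.4818, -0.0065, 0.0033]
eef_rot: [[-0.982, -0.186, -0.0], [-0.186, 0.982, -0.0], [0.0, -0.0, -1.0]]
contact_force: [0.7, -0.1, 0.2]
opening: 0.0611
finger_force: 0.0
```

Emit:
{"op": "step_arm", "data": {"motion": [[[0, 0, 0, 0], [0, 0, 0, 0], [0, 0, 0, 0], [0, 0, 0, 0], [0, 0, 0, 0], [0, 0, 0, 0], [0, 0, 0, 0], [0, 0, 0, 0]]], "jaw": 1}}

```text
t: 43.2
ee_pos: [0.4819, -0.0063, 0.0035]
eef_rot: [[-0.982, -0.187, 0.0], [-0.187, 0.982, 0.0], [-0.0, 0.0, -1.0]]
contact_force: [-0.7, 1.9, 3.7]
opening: 0.0158
finger_force: 40.0
```

Emit:
{"op": "step_arm", "data": {"motion": [[[0, 0, -1, 0], [0, 0, -3, 0], [0, 0, -5, 0], [0, 0, -7, 0], [0, 0, -9, 0], [0, 0, -11, 0], [0, 0, -13, 0], [0, 0, -13.6, 0]]]}}

```text
t: 44.2
ee_pos: [0.4823, -0.0065, 0.1407]
eef_rot: [[-0.982, -0.186, 0.002], [-0.186, 0.982, 0.001], [-0.002, 0.0, -1.0]]
contact_force: [-0.2, -0.9, -2.3]
opening: 0.0155
finger_force: 40.0
```

Emit:
{"op": "step_arm", "data": {"motion": [[[0.3, -3, 0, 0], [0.8, -7, 0, 0], [1.2, -11, 0, 0], [1.6, -15, 0, 0], [2, -19, 0, 0], [2.5, -22.5, 0, 0], [2.7, -24.3, 0, 0], [2.7, -24.3, 0, 0]]]}}

```text
t: 45.2
ee_pos: [0.5, -0.2514, 0.139]
eef_rot: [[-0.983, -0.184, -0.001], [-0.184, 0.983, -0.001], [0.001, -0.0, -1.0]]
contact_force: [0.0, -0.1, -1.9]
opening: 0.0155
finger_force: 40.0
```

Emit:
{"op": "step_arm", "data": {"motion": [[[-0.2, -3, 0, 1], [-0.4, -6, 0, 3], [-0.6, -9, 0, 5], [-0.8, -12, 0, 7], [-1, -15, 0, 9], [-1.2, -18, 0, 11], [-1.2, -19.1, 0, 11], [-1.2, -19.1, 0, 11]]]}}

```text
t: 46.2
ee_pos: [0.548, -0.435, 0.139]
eef_rot: [[-1.0, 0.004, -0.001], [0.004, 1.0, 0.0], [0.001, 0.0, -1.0]]
contact_force: [0.6, 0.2, -1.8]
opening: 0.0156
finger_force: 40.0
```

Emit:
{"op": "step_arm", "data": {"motion": [[[0, 0, 2, 0], [0, 0, 4, 0], [0, 0, 6, 0], [0, 0, 8, 0], [0, 0, 10, 0], [0, 0, 12, 0], [0, 0, 12.7, 0], [0, 0, 12.7, 0]]]}}

```text
t: 47.2
ee_pos: [0.5479, -0.4356, 0.0121]
eef_rot: [[-1.0, 0.004, -0.001], [0.004, 1.0, 0.0], [0.001, 0.0, -1.0]]
contact_force: [-0.1, -0.5, -1.7]
opening: 0.0156
finger_force: 40.0
```

Emit:
{"op": "step_arm", "data": {"motion": [[[0, 0, 0, 0], [0, 0, 0, 0], [0, 0, 0, 0], [0, 0, 0, 0], [0, 0, -3, 0], [0, 0, -6, 0], [0, 0, -9, 0], [0, 0, -12.7, 0]]], "jaw": 0.2}}

```text
t: 48.2
ee_pos: [0.5479, -0.4353, 0.1402]
eef_rot: [[-1.0, 0.004, -0.001], [0.004, 1.0, 0.0], [0.001, 0.0, -1.0]]
contact_force: [-0.7, 1.2, 0.2]
opening: 0.0377
finger_force: 0.0
```

```bash
python3 - <<'E'
from h import *
t=capture('top')
for b in((126,276,34,44),(170,248,29,40),(336,250,29,42)):
    q,s,_=locate(t,b,'board');print(q[:2].round(4),np.degrees(q[2])%180,s)
for r in spot_in(t,'stamp0'): print(round(r['score'],2),np.round(r['box']),ray(t,*r['box'][:2],.02).round(3))
a=cv2.resize(t['frame'][60:320,40:440,::-1],(800,520),interpolation=2);cv2.imwrite('pics/t4.png',a)
E
python3 plan.py ".45 -.28 .14 -" ".4324 -.2188 .11 170" "- - .003 -" "- - .15 -" ".655 -.185 .15 -" "- - .056 -" "- - .15 -"
```

```text
[0.3793 0.3277] 163.70917964076193 0.9469116249604055
[0.4504 0.2135] 10.557380191433964 0.9525734303422259
[ 0.4327 -0.2186] 170.16882418325247 0.9576894017446254
0.88 [416. 201.   7.  38.] [ 0.556 -0.432  0.02 ]
0.67 [390. 203.   9.  36.] [ 0.552 -0.365  0.02 ]
0.34 [123. 211.  10.  36.] [0.549 0.33  0.02 ]
t 48.3 at [ 0.549 -0.437  0.144] y-dir 89.7 open 0.0376 q7 2.44
.45 -.28 .14 - -> [10.0, 15.7, 0.4] 0.0 dist 18.62
.4324 -.2188 .11 170 -> [1.8, 6.1, 3.0] 10.0 dist 7.03
- - .003 - -> [0.0, 0.0, 10.7] 0.0 dist 10.70
- - .15 - -> [0.0, 0.0, -14.7] 0.0 dist 14.70
.655 -.185 .15 - -> [-21.3, 7.3, -0.0] 0.0 dist 22.52
- - .056 - -> [0.0, 0.0, 9.4] 0.0 dist 9.40
- - .15 - -> [0.0, 0.0, -9.4] 0.0 dist 9.40
```

View pics/t4.png

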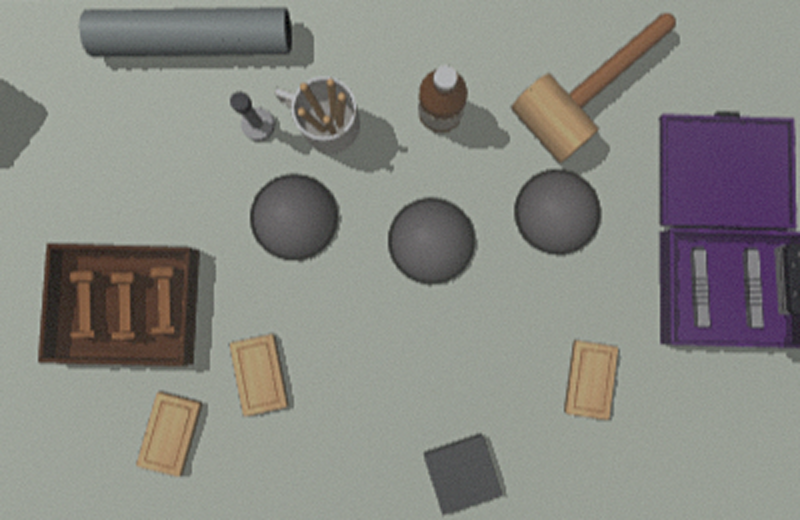

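Pegs and stamps are all stored: three pegs in the tray near crop px (80–165,300) and two stamps in the case at (702,288) and (754,288). Now the boards.

Emit:
{"op": "step_arm", "data": {"motion": [[[1, 2, 0, 0], [3, 5, 0, 0], [5, 8, 0, 0], [7, 11, 0, 0], [9, 14, 0, 0], [10, 15.7, 0, 0], [10, 15.7, 0, 0], [10, 15.7, 0, 0]]], "jaw": -1, "grip_force": 25}}

```text
t: 49.3
ee_pos: [0.4493, -0.2786, 0.1396]
eef_rot: [[-1.0, 0.004, 0.0], [0.004, 1.0, -0.0], [-0.0, -0.0, -1.0]]
contact_force: [0.8, 1.1, -0.2]
opening: 0.0937
finger_force: 0.0
```

Emit:
{"op": "step_arm", "data": {"motion": [[[0.4, 1.5, 1, 2], [0.8, 3, 2, 4], [1.2, 4.5, 3, 6], [1.8, 6.1, 3, 8], [1.8, 6.1, 3, 10], [1.8, 6.1, 3, 10], [1.8, 6.1, 3, 10], [1.8, 6.1, 3, 10]]]}}

```text
t: 50.3
ee_pos: [0.4312, -0.2176, 0.1095]
eef_rot: [[-0.984, 0.178, 0.0], [0.178, 0.984, -0.0], [-0.0, -0.0, -1.0]]
contact_force: [0.2, 0.2, 0.5]
opening: 0.094
finger_force: 0.0
```

```bash
cat > wb.py <<'E'
from h import *
import sys
w=capture('wrist');save(w,sys.argv[1]);x,y=map(float,sys.argv[2:4])
u=proj(w,[x,y,.016]);q,s,h=locate(w,(u[0],u[1],150,150),'board');print('wrist fit',q[:2].round(4),(np.degrees(q[2])%180).round(1),round(s,3),h.reshape(-1,2).min(0),h.reshape(-1,2).max(0))
E
python3 wb.py w4 .4326 -.2187; python3 plan.py ".4326 -.2187 .11 170" "- - .003 -" "- - .15 -" ".655 -.185 .15 -" "- - .054 -" "- - .15 -"
```

```text
wrist fit [ 0.4348 -0.2146] 170.0 0.967 [226.30684 135.3274 ] [298.07318 246.18953]
t 50.4 at [ 0.431 -0.217  0.11 ] y-dir 79.8 open 0.0939 q7 1.97
.4326 -.2187 .11 170 -> [-0.2, -0.1, -0.0] -0.0 dist 0.22
- - .003 - -> [0.0, 0.0, 10.7] 0.0 dist 10.70
- - .15 - -> [0.0, 0.0, -14.7] 0.0 dist 14.70
.655 -.185 .15 - -> [-21.2, 7.3, -0.0] 0.0 dist 22.42
- - .054 - -> [0.0, 0.0, 9.6] 0.0 dist 9.60
- - .15 - -> [0.0, 0.0, -9.6] 0.0 dist 9.60
```

View pics/w4.png

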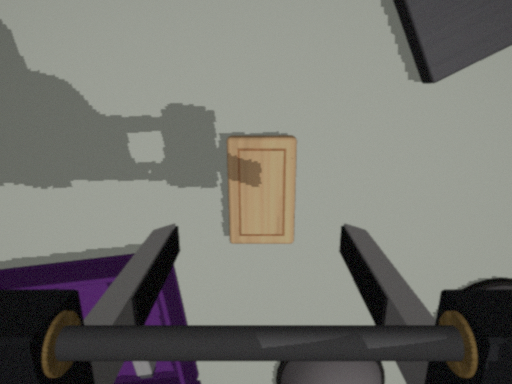

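The wrist view shows the board centred under the tool at (262,190), spanning columns 228–297. It agrees with the top camera to 2–4 mm.

Emit:
{"op": "step_arm", "data": {"motion": [[[-0.2, -0.1, 2, 0], [-0.2, -0.1, 4, 0], [-0.2, -0.1, 6, 0], [-0.2, -0.1, 8, 0], [-0.2, -0.1, 9.3, 0], [-0.2, -0.1, 10.2, 0], [-0.2, -0.1, 10.7, 0], [-0.2, -0.1, 10.7, 0]]]}}

```text
t: 51.35
ee_pos: [0.4329, -0.2185, 0.0025]
eef_rot: [[-0.984, 0.178, -0.0], [0.178, 0.984, -0.0], [0.0, -0.0, -1.0]]
contact_force: [-0.3, -0.6, 0.3]
opening: 0.094
finger_force: 0.0
```

Emit:
{"op": "step_arm", "data": {"motion": [[[0, 0, 0, 0], [0, 0, 0, 0], [0, 0, 0, 0], [0, 0, 0, 0], [0, 0, 0, 0], [0, 0, 0, 0], [0, 0, 0, 0], [0, 0, 0, 0]]], "jaw": 1}}

```text
t: 52.35
ee_pos: [0.4329, -0.2183, 0.0026]
eef_rot: [[-0.984, 0.178, 0.0], [0.178, 0.984, 0.0], [-0.0, 0.0, -1.0]]
contact_force: [-1.1, 2.0, 5.5]
opening: 0.0578
finger_force: 25.0
```

Emit:
{"op": "step_arm", "data": {"motion": [[[0, 0, -1, 0], [0, 0, -3, 0], [0, 0, -5, 0], [0, 0, -7, 0], [0, 0, -9, 0], [0, 0, -11, 0], [0, 0, -13, 0], [0, 0, -14.7, 0]]]}}

```text
t: 53.35
ee_pos: [0.4327, -0.2185, 0.1506]
eef_rot: [[-0.984, 0.178, 0.0], [0.178, 0.984, -0.0], [-0.0, -0.0, -1.0]]
contact_force: [0.1, -1.3, -0.8]
opening: 0.0576
finger_force: 25.0
```

Run:
```python
from h import *
w=capture('wrist');s=get_state();print(s['ee_pos'],s['opening'])
# held board seen in wrist: underside at tcp z + ~0
u=proj(w,[s['ee_pos'][0],s['ee_pos'][1],s['ee_pos'][2]+.013]);print(u);save(w,'w5')
print(np.array(w['xyz'])-s['ee_pos'])
q,sc,h=locate(w,(u[0],u[1],230,230),'board',s['ee_pos'][2]-.003);print(q[:2]-np.array(s['ee_pos'])[:2],np.degrees(q[2])%180,sc)
```

```text
[ 0.43357243 -0.21897078  0.15224277] 0.05770119441486927
[256.91007571 252.19084339]
[-0.08318134  0.01630687  0.17591717]
[0.00084372 0.00193799] 170.18247689288526 0.9407990368599445
```

View pics/w5.png

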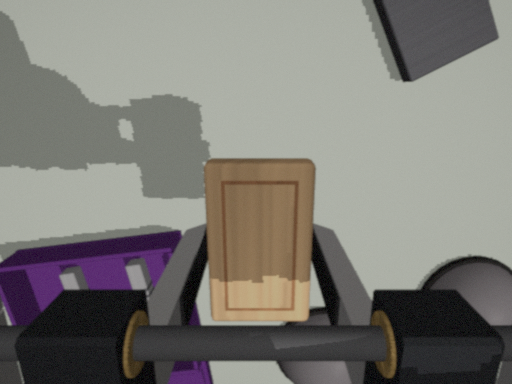

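The board is held centred. On to dome 2.

Emit:
{"op": "step_arm", "data": {"motion": [[[-2, 0.7, 0, 0], [-5, 1.8, 0, 0], [-8, 2.8, 0, 0], [-12, 4.2, 0, 0], [-15, 5.3, 0, 0], [-18, 6.3, 0, 0], [-20.5, 7.2, 0, 0], [-21.1, 7.4, 0, 0]]]}}

```text
t: 54.4
ee_pos: [0.6552, -0.1818, 0.1475]
eef_rot: [[-0.984, 0.176, -0.002], [0.176, 0.984, 0.0], [0.002, -0.0, -1.0]]
contact_force: [-0.5, -0.2, -0.6]
opening: 0.0575
finger_force: 25.0
```

Emit:
{"op": "step_arm", "data": {"motion": [[[0, 0, 2, 0], [0, 0, 4, 0], [0, 0, 6, 0], [0, 0, 7.5, 0], [0, 0, 8.5, 0], [0, 0, 9, 0], [0, 0, 9.3, 0], [0, 0, 9.5, 0]]]}}

```text
t: 55.4
ee_pos: [0.6539, -0.1831, 0.0547]
eef_rot: [[-0.984, 0.178, 0.001], [0.178, 0.984, -0.0], [-0.001, -0.0, -1.0]]
contact_force: [0.1, -0.5, -1.7]
opening: 0.0579
finger_force: 25.0
```

```bash
python3 plan.py "- - .053 -"; python3 -c "
from h import *
s=get_state();print(s['contact_force'])"
```

```text
t 55.4 at [ 0.654 -0.183  0.055] y-dir 79.8 open 0.0579 q7 1.92
- - .053 - -> [0.0, 0.0, 0.2] 0.0 dist 0.20
[ 0.10656194 -0.48880422 -1.69470623]
```

Emit:
{"op": "step_arm", "data": {"motion": [[[0, 0, 0.1, 0], [0, 0, 0.2, 0], [0, 0, 0.2, 0], [0, 0, 0.2, 0], [0, 0, 0.2, 0], [0, 0, 0.2, 0], [0, 0, 0.2, 0], [0, 0, 0.2, 0]]]}}

```text
t: 56.4
ee_pos: [0.6538, -0.1831, 0.0526]
eef_rot: [[-0.984, 0.178, 0.0], [0.178, 0.984, -0.0], [-0.0, -0.0, -1.0]]
contact_force: [0.4, -0.6, 1.7]
opening: 0.0574
finger_force: 25.0
```

Emit:
{"op": "step_arm", "data": {"motion": [[[0, 0, 0, 0], [0, 0, 0, 0], [0, 0, 0, 0], [0, 0, 0, 0], [0, 0, 0, 0], [0, 0, 0, 0], [0, 0, 0, 0], [0, 0, 0, 0]]], "jaw": -0.9}}

```text
t: 57.4
ee_pos: [0.6537, -0.1831, 0.0525]
eef_rot: [[-0.984, 0.178, -0.0], [0.178, 0.984, -0.0], [0.0, -0.0, -1.0]]
contact_force: [-0.1, 0.2, -0.3]
opening: 0.0894
finger_force: 0.0
```

Emit:
{"op": "step_arm", "data": {"motion": [[[0, 0, -1, 0], [0, 0, -2, 0], [0, 0, -3.5, 0], [0, 0, -5, 0], [0, 0, -7, 0], [0, 0, -9, 0], [0, 0, -10, 0], [0, 0, -10, 0]]]}}

```text
t: 58.4
ee_pos: [0.654, -0.1831, 0.1533]
eef_rot: [[-0.984, 0.178, 0.001], [0.178, 0.984, -0.0], [-0.001, 0.0, -1.0]]
contact_force: [-0.2, -0.0, -0.6]
opening: 0.0891
finger_force: 0.0
```

```bash
python3 - <<'E'
from h import *
w=capture('wrist');si=capture('side')
u=proj(w,[.654,-.183,.066]);q,sc,h=locate(w,(u[0],u[1],170,170),'board',.05);print(u,q[:2],np.degrees(q[2])%180,sc)
c=proj(si,[.654,-.183,.05]);print(c);x,y=map(int,c)
a=np.hstack([cv2.resize(w['frame'][100:300,150:380],(460,400)),cv2.resize(si['frame'][max(y-60,0):y+60,x-60:x+40],(333,400))]);cv2.imwrite('pics/d2.png',a[:,:,::-1])
E
python3 plan.py ".46 -.1 .15 -" ".45 .1 .15 -" ".4504 .2135 .11 10.6" "- - .003 -" "- - .15 -" ".6186 -.0151 .15 -" "- - .0535 -"
```

```text
[258.18957469 193.33659066] [ 0.65645922 -0.18075268] 170.51516678149957 0.6280400078833268
[331.64466424 217.60549377]
t 58.5 at [ 0.653 -0.183  0.152] y-dir 79.8 open 0.0894 q7 1.86
.46 -.1 .15 - -> [20.5, 4.7, 0.2] 0.0 dist 21.03
.45 .1 .15 - -> [4.5, 19.5, -0.0] 0.0 dist 20.01
.4504 .2135 .11 10.6 -> [2.0, 11.2, 4.0] -21.0 dist 12.06
- - .003 - -> [-0.0, 0.0, 10.7] 0.0 dist 10.70
- - .15 - -> [-0.0, 0.0, -14.7] 0.0 dist 14.70
.6186 -.0151 .15 - -> [-12.2, -25.6, -0.0] 0.0 dist 28.36
- - .0535 - -> [-0.0, 0.0, 9.6] 0.0 dist 9.60
```

View pics/d2.png

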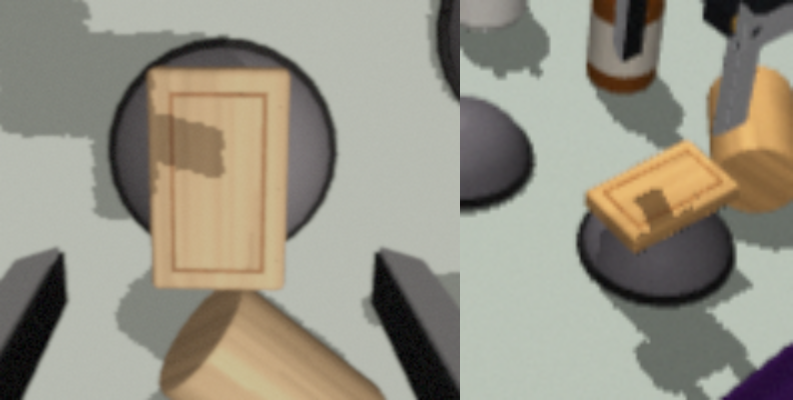

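```bash
cat >> h.py <<'E'
def tilt(p,uv):
    """uv: 4 corners of face in order along: (-x side l),( -x side r),(+x r),(+x l)"""
    o=np.array([[-48,29,16],[-48,-29,16],[48,-29,16],[48,29,16]],float)/1000
    best=None
    n,rv,tv,err=cv2.solvePnPGeneric(o,np.array(uv,float),np.array(p['intrinsics'],float),None,flags=cv2.SOLVEPNP_IPPE)
    for r,t,e in zip(rv,tv,err):
        R=np.array(p['attitude'])@cv2.Rodrigues(r)[0];X=np.array(p['attitude'])@t.ravel()+p['xyz']
        print('pos',X.round(4),'z-axis',R[:,2].round(3),'tilt deg',np.degrees(np.arccos(R[2,2])).round(1),'err',float(np.ravel(e)[0]).__round__(2))
def corners(p,cx,cy,half=85):
    g=p['frame'].astype(int);m=((g[:,:,0]-g[:,:,2]>30)).astype(np.uint8)
    k=np.zeros_like(m);k[max(int(cy)-half,0):int(cy)+half,max(int(cx)-half,0):int(cx)+half]=1;m=cv2.morphologyEx(m&k,cv2.MORPH_CLOSE,np.ones((3,3)))
    n,l,st,ct=cv2.connectedComponentsWithStats(m);i=l[int(cy),int(cx)]
    c=cv2.findContours((l==i).astype(np.uint8),cv2.RETR_EXTERNAL,cv2.CHAIN_APPROX_NONE)[0][0]
    return cv2.minAreaRect(c),cv2.approxPolyDP(c,6,True).reshape(-1,2)
E
python3 - <<'E'
from h import *
w=capture('wrist')
tilt(w,[(224.5,135),(295,135),(292.5,244.5),(228,244)])
print(corners(w,260,190))
for q in([-.048,.029],[-.048,-.029],[.048,-.029],[.048,.029]):
    a=np.radians(-10);print(proj(w,[.654+q[0]*np.cos(a)-q[1]*np.sin(a),-.183+q[0]*np.sin(a)+q[1]*np.cos(a),.066]).round(1))
E
```

```text
pos [ 0.6536 -0.1821  0.0703] z-axis [ 0.092  0.026 -0.995] tilt deg 174.5 err 0.27
pos [ 0.644  -0.1788  0.0684] z-axis [ 0.479 -0.125 -0.869] tilt deg 150.3 err 1.97
(((265.7843017578125, 204.185791015625), (143.97015380859375, 83.34588623046875), 87.1375961303711), array([[225, 135],
       [226, 243],
       [255, 246],
       [236, 274],
       [311, 274],
       [279, 249],
       [291, 244],
       [294, 137]], dtype=int32))
[294.7 136.3]
[220.8 136.6]
[224.9 247.6]
[291.8 247.4]
```

Board 2 is seated, with a tilt of about 5° (limit 15°) and its –x end low. The dome tops must be ~3 mm further in +x, so I'll correct for that. Next board.

Emit:
{"op": "step_arm", "data": {"motion": [[[2, 0.5, 0, 0], [5, 1.2, 0, 0], [8, 2, 0, 0], [12, 2.8, 0, 0], [15, 3.5, 0, 0], [18, 4.2, 0, 0], [20.5, 4.7, 0.2, 0], [20.5, 4.7, 0.2, 0]]], "jaw": -1}}

```text
t: 59.55
ee_pos: [0.4589, -0.0997, 0.1501]
eef_rot: [[-0.984, 0.177, -0.001], [0.177, 0.984, 0.001], [0.001, 0.001, -1.0]]
contact_force: [-1.0, -0.3, -0.6]
opening: 0.0942
finger_force: 0.0
```

Emit:
{"op": "step_arm", "data": {"motion": [[[0.6, 3, 0, 0], [1.2, 6, 0, 0], [2, 9, 0, 0], [2.8, 12, 0, 0], [3.5, 15, 0, 0], [4, 18, 0, 0], [4.5, 19.5, 0, 0], [4.5, 19.5, 0, 0]]]}}

```text
t: 60.55
ee_pos: [0.4508, 0.0998, 0.1502]
eef_rot: [[-0.984, 0.177, -0.0], [0.177, 0.984, -0.001], [0.0, -0.001, -1.0]]
contact_force: [1.0, -0.6, -0.5]
opening: 0.0942
finger_force: 0.0
```

Emit:
{"op": "step_arm", "data": {"motion": [[[0.4, 2, 0.5, -3], [0.8, 4, 1, -6], [1.2, 6, 2, -10], [1.6, 9, 3, -14], [2, 11.2, 4, -18], [2, 11.2, 4, -21], [2, 11.2, 4, -21], [2, 11.2, 4, -21]]]}}

```text
t: 61.55
ee_pos: [0.451, 0.2136, 0.1103]
eef_rot: [[-0.983, -0.186, -0.0], [-0.186, 0.983, -0.0], [0.0, -0.0, -1.0]]
contact_force: [-0.8, 0.8, 0.5]
opening: 0.094
finger_force: 0.0
```

```bash
python3 wb.py w6 .4504 .2135; python3 plan.py ".4504 .2135 .11 10.6" "- - .003 -" "- - .15 -" ".621 -.014 .15 -" "- - .0535 -"
```

```text
wrist fit [0.453  0.2164] 10.6 0.965 [225.51982 134.27925] [297.1426  244.94508]
t 61.6 at [0.451 0.214 0.11 ] y-dir -259.3 open 0.0939 q7 1.33
.4504 .2135 .11 10.6 -> [0.1, 0.0, 0.0] 0.0 dist 0.10
- - .003 - -> [-0.0, 0.0, 10.7] 0.0 dist 10.70
- - .15 - -> [-0.0, 0.0, -14.7] 0.0 dist 14.70
.621 -.014 .15 - -> [-12.6, -25.5, 0.0] 0.0 dist 28.44
- - .0535 - -> [-0.0, 0.0, 9.7] 0.0 dist 9.70
```

Emit:
{"op": "step_arm", "data": {"motion": [[[0, 0, 2, 0], [0, 0, 4, 0], [0, 0, 6, 0], [0, 0, 8, 0], [0, 0, 9.3, 0], [0, 0, 10.2, 0], [0, 0, 10.7, 0], [0, 0, 10.7, 0]]]}}

```text
t: 62.6
ee_pos: [0.4509, 0.2132, 0.0035]
eef_rot: [[-0.982, -0.187, -0.0], [-0.187, 0.982, -0.0], [0.0, -0.0, -1.0]]
contact_force: [0.4, 0.7, -0.1]
opening: 0.0939
finger_force: 0.0
```

Emit:
{"op": "step_arm", "data": {"motion": [[[0, 0, 0, 0], [0, 0, 0, 0], [0, 0, 0, 0], [0, 0, 0, 0], [0, 0, 0, 0], [0, 0, 0, 0], [0, 0, 0, 0], [0, 0, 0, 0]]], "jaw": 1}}

```text
t: 63.6
ee_pos: [0.451, 0.2134, 0.0036]
eef_rot: [[-0.982, -0.187, 0.0], [-0.187, 0.982, 0.0], [-0.0, 0.0, -1.0]]
contact_force: [-0.8, 1.4, 5.2]
opening: 0.0578
finger_force: 25.0
```

Emit:
{"op": "step_arm", "data": {"motion": [[[0, 0, -1, 0], [0, 0, -3, 0], [0, 0, -5, 0], [0, 0, -7, 0], [0, 0, -9, 0], [0, 0, -11, 0], [0, 0, -13, 0], [0, 0, -14.7, 0]]]}}

```text
t: 64.6
ee_pos: [0.4509, 0.2131, 0.1517]
eef_rot: [[-0.982, -0.186, 0.0], [-0.186, 0.982, 0.0], [-0.0, 0.0, -1.0]]
contact_force: [-0.5, 0.8, -0.2]
opening: 0.0577
finger_force: 25.0
```

Emit:
{"op": "step_arm", "data": {"motion": [[[-1.2, -2.5, 0, 0], [-3, -6, 0, 0], [-5, -10, 0, 0], [-7, -14, 0, 0], [-9, -18, 0, 0], [-11, -22, 0, 0], [-12.3, -24.8, 0, 0], [-12.6, -25.5, 0, 0]]]}}

```text
t: 65.6
ee_pos: [0.6227, -0.016, 0.1507]
eef_rot: [[-0.983, -0.184, -0.0], [-0.184, 0.983, -0.001], [0.0, -0.001, -1.0]]
contact_force: [0.2, -0.1, -0.1]
opening: 0.0575
finger_force: 25.0
```

Emit:
{"op": "step_arm", "data": {"motion": [[[0, 0, 2, 0], [0, 0, 4, 0], [0, 0, 6, 0], [0, 0, 7.5, 0], [0, 0, 8.5, 0], [0, 0, 9, 0], [0, 0, 9.3, 0], [0, 0, 9.5, 0]]]}}

```text
t: 66.6
ee_pos: [0.6226, -0.0138, 0.0557]
eef_rot: [[-0.982, -0.187, 0.001], [-0.187, 0.982, 0.0], [-0.001, -0.0, -1.0]]
contact_force: [0.3, 0.5, -0.6]
opening: 0.0577
finger_force: 25.0
```

```bash
python3 plan.py "- - .053 -"
```

```text
t 66.6 at [ 0.623 -0.014  0.056] y-dir -259.2 open 0.0577 q7 1.96
- - .053 - -> [-0.0, 0.0, 0.3] 0.0 dist 0.30
```

Emit:
{"op": "step_arm", "data": {"motion": [[[0, 0, 0.1, 0], [0, 0, 0.2, 0], [0, 0, 0.2, 0], [0, 0, 0.2, 0], [0, 0, 0.2, 0], [0, 0, 0.2, 0], [0, 0, 0.2, 0], [0, 0, 0.2, 0]]]}}

```text
t: 67.6
ee_pos: [0.6224, -0.0137, 0.0535]
eef_rot: [[-0.982, -0.187, 0.0], [-0.187, 0.982, -0.0], [-0.0, -0.0, -1.0]]
contact_force: [-0.4, 0.5, 1.4]
opening: 0.0577
finger_force: 25.0
```

Emit:
{"op": "step_arm", "data": {"motion": [[[0, 0, 0, 0], [0, 0, 0, 0], [0, 0, 0, 0], [0, 0, 0, 0], [0, 0, 0, 0], [0, 0, 0, 0], [0, 0, 0, 0], [0, 0, 0, 0]]], "jaw": -0.9}}

```text
t: 68.6
ee_pos: [0.6223, -0.0138, 0.0535]
eef_rot: [[-0.982, -0.187, -0.0], [-0.187, 0.982, -0.0], [0.0, -0.0, -1.0]]
contact_force: [-0.2, -0.1, -0.2]
opening: 0.089
finger_force: 0.0
```

Emit:
{"op": "step_arm", "data": {"motion": [[[0, 0, -1, 0], [0, 0, -2, 0], [0, 0, -3.5, 0], [0, 0, -5, 0], [0, 0, -7, 0], [0, 0, -9, 0], [0, 0, -10, 0], [0, 0, -10, 0]]]}}

```text
t: 69.6
ee_pos: [0.6227, -0.0136, 0.1543]
eef_rot: [[-0.982, -0.187, 0.001], [-0.187, 0.982, 0.0], [-0.001, 0.0, -1.0]]
contact_force: [-0.8, 0.2, 0.3]
opening: 0.0892
finger_force: 0.0
```

```bash
python3 - <<'E'
from h import *
w=capture('wrist');si=capture('side')
u=proj(w,[.6225,-.014,.066]);print(u)
try:
    r,c=corners(w,*u);print(c.tolist());
    if len(c)==4: tilt(w,c[[0,3,2,1]]) 
except Exception as e:print(e)
x,y=map(int,proj(si,[.638,-.1,.06]))
a=np.hstack([cv2.resize(w['frame'][100:300,150:380],(345,300)),cv2.resize(si['frame'][y-55:y+55,x-80:x+80],(436,300))]);cv2.imwrite('pics/d1.png',a[:,:,::-1])
E
python3 plan.py ".45 .1 .15 -" ".379 .3277 .11 163.7" "- - .003 -" "- - .15 -" ".50 .24 .15 -" ".6565 .1665 .15 -" "- - .0535 -"
```

```text
[257.89642672 192.4236808 ]
[[226, 136], [228, 242], [289, 244], [294, 139]]
pos [ 0.6266 -0.0144  0.0617] z-axis [ 0.085  0.141 -0.986] tilt deg 170.5 err 0.81
pos [ 0.6168 -0.0116  0.0602] z-axis [ 0.492 -0.031 -0.87 ] tilt deg 150.5 err 2.03
t 69.7 at [ 0.622 -0.014  0.153] y-dir -259.2 open 0.0893 q7 1.9
.45 .1 .15 - -> [14.8, 14.4, 0.3] 0.0 dist 20.65
.379 .3277 .11 163.7 -> [2.7, 23.7, 4.0] 27.0 dist 24.19
- - .003 - -> [0.0, 0.0, 10.7] 0.0 dist 10.70
- - .15 - -> [0.0, 0.0, -14.7] 0.0 dist 14.70
.50 .24 .15 - -> [-14.1, -5.1, 0.0] 0.0 dist 14.99
.6565 .1665 .15 - -> [-17.1, -2.6, 0.0] 0.0 dist 17.30
- - .0535 - -> [0.0, 0.0, 9.7] 0.0 dist 9.70
```

View pics/d1.png

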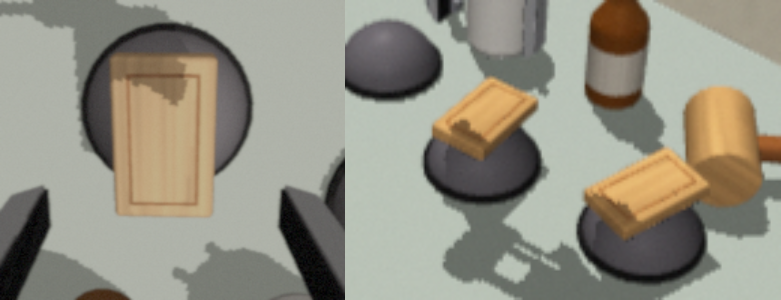

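Board 1 is on its dome (wrist crop around (163,135)). Both boards look close to level in the side view. I'll measure tilts from side and top once the arm is clear.

Emit:
{"op": "step_arm", "data": {"motion": [[[1.5, 1.5, 0, 0], [4, 4, 0, 0], [6.5, 6.5, 0, 0], [9, 9, 0, 0], [11.5, 11.5, 0, 0], [13.5, 13.5, 0.2, 0], [14.8, 14.4, 0.3, 0], [14.8, 14.4, 0.3, 0]]], "jaw": -1}}

```text
t: 70.7
ee_pos: [0.4491, 0.1005, 0.1501]
eef_rot: [[-0.982, -0.188, -0.001], [-0.188, 0.982, -0.0], [0.001, 0.0, -1.0]]
contact_force: [0.8, -0.1, 0.2]
opening: 0.0941
finger_force: 0.0
```

Emit:
{"op": "step_arm", "data": {"motion": [[[0.3, 3, 0.5, 3], [0.8, 7, 1, 7], [1.2, 11, 1.5, 12], [1.7, 15, 2, 17], [2.2, 19, 3, 22], [2.7, 23, 4, 27], [2.7, 23.7, 4, 27], [2.7, 23.7, 4, 27]]]}}

```text
t: 71.7
ee_pos: [0.3798, 0.3275, 0.1102]
eef_rot: [[-0.96, 0.279, -0.0], [0.279, 0.96, -0.001], [-0.0, -0.001, -1.0]]
contact_force: [0.3, -0.9, -0.1]
opening: 0.0939
finger_force: 0.0
```

```bash
cat > fitt.py <<'E'
from h import *
from scipy.spatial.transform import Rotation as Ro
import sys
B=SH['board']
def fit5(ps,x,y,yaw):
    Ms=[]
    for p in ps:
        g=p['frame'].astype(int);m=(g[:,:,0]-g[:,:,2]>25).astype(np.uint8)
        X=[proj(p,[x+dx,y+dy,.06]) for dx in(-.055,.055) for dy in(-.055,.055)]
        k=cv2.fillConvexPoly(np.zeros_like(m),cv2.convexHull(np.array(X,np.float32)).astype(int),1)
        k=cv2.dilate(k,np.ones((9,9)));m=m&k
        n,l,st,_=cv2.connectedComponentsWithStats(m);m=(l==1+np.argmax(st[1:,4])).astype(np.uint8)
        c=cv2.findContours(m,cv2.RETR_EXTERNAL,cv2.CHAIN_APPROX_NONE)[0][0]
        m=cv2.fillConvexPoly(m,cv2.convexHull(c),1)
        u0,v0,w,h=cv2.boundingRect(m);u0-=12;v0-=12
        Ms.append((u0,v0,cv2.resize(m[v0:v0+h+24,u0:u0+w+24],None,fx=6,fy=6,interpolation=0)))
    def cost(q):
        R=Ro.from_euler('ZXY',[q[2],q[3],q[4]]).as_matrix();c=0
        for i,(p,(u0,v0,M)) in enumerate(zip(ps,Ms)):
            X=B@R.T+[q[0],q[1],.05]
            h=cv2.convexHull(np.array([proj(p,a) for a in X+[q[5+2*i-2] if i else 0,q[6+2*i-2] if i else 0,0]],np.float32))
            r=np.zeros_like(M);cv2.fillConvexPoly(r,np.round((h-[u0-.5,v0-.5])*6-.5).astype(np.int32),1)
            c+=1-(r&M).sum()/(r|M).sum()
        return c
    best=None
    for a in(-.1,.1):
        for b in(-.1,.1):
            q0=np.array([x,y,yaw,a,b]+[0,0]*(len(ps)-1));s=np.vstack([q0]+[q0+d for d in np.diag([.006,.006,.1,-2*a,-2*b]+[.004]*(2*len(ps)-2))])
            r=minimize(cost,q0,method='Nelder-Mead',options=dict(initial_simplex=s,maxiter=500))
            if best is None or r.fun<best.fun:best=r
    q=best.x;n=Ro.from_euler('ZXY',q[2:5]).as_matrix()[:,2]
    print('xy',q[:2].round(4),'normal',n.round(3),'tilt',np.degrees(np.arccos(n[2])).round(1),'shift',q[5:].round(4),'cost',round(best.fun,3))
ps=[capture('top'),capture('side')]
for a in sys.argv[1:]:
    x,y,w=map(float,a.split());fit5(ps,x,y,np.radians(w))
E
python3 fitt.py ".654 -.183 -10" ".6225 -.014 10.6"; python3 wb.py w7 .379 .3277; python3 plan.py ".379 .3277 .11 163.7"
```

```text
xy [ 0.656  -0.1822] normal [-0.087 -0.147  0.985] tilt 9.9 shift [ 0.0024 -0.001 ] cost 0.323
xy [ 0.6251 -0.0132] normal [ 0.031 -0.011  0.999] tilt 1.9 shift [-0.0015  0.0026] cost 0.078
wrist fit [0.3823 0.3295] 164.5 0.965 [225.55424 132.88945] [297.18857 244.20688]
t 71.8 at [0.38  0.327 0.111] y-dir 73.7 open 0.0938 q7 0.59
.379 .3277 .11 163.7 -> [0.1, 0.1, 0.1] -0.0 dist 0.17
```

Emit:
{"op": "step_arm", "data": {"motion": [[[0, 0, 2, 0], [0, 0, 4, 0], [0, 0, 6, 0], [0, 0, 8, 0], [0, 0, 9.3, 0], [0, 0, 10.2, 0], [0, 0, 10.7, 0], [0, 0, 10.7, 0]]]}}

```text
t: 72.85
ee_pos: [0.3793, 0.3279, 0.0035]
eef_rot: [[-0.96, 0.28, -0.0], [0.28, 0.96, -0.0], [0.0, -0.0, -1.0]]
contact_force: [-1.0, 0.8, 0.6]
opening: 0.0939
finger_force: 0.0
```

Emit:
{"op": "step_arm", "data": {"motion": [[[0, 0, 0, 0], [0, 0, 0, 0], [0, 0, 0, 0], [0, 0, 0, 0], [0, 0, 0, 0], [0, 0, 0, 0], [0, 0, 0, 0], [0, 0, 0, 0]]], "jaw": 1}}

```text
t: 73.85
ee_pos: [0.3793, 0.328, 0.0036]
eef_rot: [[-0.96, 0.28, -0.0], [0.28, 0.96, 0.0], [0.0, 0.0, -1.0]]
contact_force: [-0.7, 0.1, 5.9]
opening: 0.0576
finger_force: 25.0
```

Emit:
{"op": "step_arm", "data": {"motion": [[[0, 0, -1, 0], [0, 0, -3, 0], [0, 0, -5, 0], [0, 0, -7, 0], [0, 0, -9, 0], [0, 0, -11, 0], [0, 0, -13, 0], [0, 0, -14.7, 0]]]}}

```text
t: 74.85
ee_pos: [0.3793, 0.3277, 0.1517]
eef_rot: [[-0.96, 0.28, 0.0], [0.28, 0.96, 0.0], [-0.0, 0.0, -1.0]]
contact_force: [-0.3, -0.8, -1.0]
opening: 0.0577
finger_force: 25.0
```

```bash
python3 plan.py ".658 .1665 .152 -" "- - .056 -"; python3 -c "
from h import *
t=capture('top');s=get_state()
w=capture('wrist');u=proj(w,[s['ee_pos'][0],s['ee_pos'][1],s['ee_pos'][2]+.013])
q,sc,h=locate(w,(u[0],u[1],230,230),'board',s['ee_pos'][2]-.003);print(q[:2]-np.array(s['ee_pos'])[:2],np.degrees(q[2])%180,sc)"
```

```text
t 74.8 at [0.379 0.328 0.152] y-dir 73.7 open 0.0577 q7 0.56
.658 .1665 .152 - -> [-31.3, -7.7, -0.0] 0.0 dist 32.23
- - .056 - -> [0.0, 0.0, 9.6] 0.0 dist 9.60
[0.00278216 0.0020335 ] 164.58554213233577 0.9145036285835709
```

Emit:
{"op": "step_arm", "data": {"motion": [[[-3, -0.7, 0, 0], [-7, -1.7, 0, 0], [-12, -3, 0, 0], [-17, -4.2, 0, 0], [-22, -5.4, 0, 0], [-27, -6.6, 0, 0], [-30.5, -7.5, 0, 0], [-31.2, -7.7, 0, 0]]]}}

```text
t: 75.95
ee_pos: [0.6585, 0.1643, 0.1494]
eef_rot: [[-0.959, 0.282, -0.001], [0.282, 0.959, -0.002], [0.0, -0.002, -1.0]]
contact_force: [-0.3, 0.2, -1.0]
opening: 0.0577
finger_force: 25.0
```

Emit:
{"op": "step_arm", "data": {"motion": [[[0, 0, 2, 0], [0, 0, 4, 0], [0, 0, 6, 0], [0, 0, 7.5, 0], [0, 0, 8.5, 0], [0, 0, 9, 0], [0, 0, 9.6, 0], [0, 0, 9.6, 0]]]}}

```text
t: 76.95
ee_pos: [0.6572, 0.1667, 0.0543]
eef_rot: [[-0.96, 0.28, -0.0], [0.28, 0.96, -0.0], [0.0, -0.0, -1.0]]
contact_force: [0.1, 0.4, -0.4]
opening: 0.0577
finger_force: 25.0
```

Emit:
{"op": "step_arm", "data": {"motion": [[[0, 0, 0.1, 0], [0, 0, 0.2, 0], [0, 0, 0.2, 0], [0, 0, 0.2, 0], [0, 0, 0.2, 0], [0, 0, 0.2, 0], [0, 0, 0.2, 0], [0, 0, 0.2, 0]]]}}

```text
t: 77.95
ee_pos: [0.6576, 0.1667, 0.0534]
eef_rot: [[-0.96, 0.28, 0.001], [0.28, 0.96, 0.001], [-0.001, 0.001, -1.0]]
contact_force: [-1.9, -0.8, 9.4]
opening: 0.0581
finger_force: 25.0
```

```bash
python3 plan.py "- - .15 -" ".45 .22 .2 -"
```

```text
t 78.0 at [0.658 0.167 0.053] y-dir 73.7 open 0.0581 q7 1.21
- - .15 - -> [0.0, 0.0, -9.7] 0.0 dist 9.70
.45 .22 .2 - -> [21.4, -0.7, -5.0] 0.0 dist 21.99
```

Emit:
{"op": "step_arm", "data": {"motion": [[[0, 0, -0.1, 0], [0, 0, -0.1, 0], [0, 0, -0.1, 0], [0, 0, -0.1, 0], [0, 0, -0.1, 0], [0, 0, -0.1, 0], [0, 0, -0.1, 0], [0, 0, -0.1, 0]]]}}

```text
t: 78.95
ee_pos: [0.6573, 0.1668, 0.0535]
eef_rot: [[-0.96, 0.28, 0.0], [0.28, 0.96, 0.0], [-0.0, 0.0, -1.0]]
contact_force: [0.9, 0.1, 3.5]
opening: 0.0578
finger_force: 25.0
```

Emit:
{"op": "step_arm", "data": {"motion": [[[0, 0, 0, 0], [0, 0, 0, 0], [0, 0, 0, 0], [0, 0, 0, 0], [0, 0, 0, 0], [0, 0, 0, 0], [0, 0, 0, 0], [0, 0, 0, 0]]], "jaw": -0.9}}

```text
t: 79.95
ee_pos: [0.6573, 0.1667, 0.0535]
eef_rot: [[-0.96, 0.28, -0.0], [0.28, 0.96, -0.0], [0.0, -0.0, -1.0]]
contact_force: [0.7, -0.3, 0.0]
opening: 0.0892
finger_force: 0.0
```

Emit:
{"op": "step_arm", "data": {"motion": [[[0, 0, -1, 0], [0, 0, -2, 0], [0, 0, -3.5, 0], [0, 0, -5, 0], [0, 0, -7, 0], [0, 0, -9, 0], [0, 0, -10, 0], [0, 0, -10, 0]]]}}

```text
t: 80.95
ee_pos: [0.6576, 0.1669, 0.1543]
eef_rot: [[-0.96, 0.28, 0.001], [0.28, 0.96, 0.001], [-0.001, 0.001, -1.0]]
contact_force: [0.2, 0.6, 0.1]
opening: 0.0896
finger_force: 0.0
```

Emit:
{"op": "step_arm", "data": {"motion": [[[2, 0, -0.5, 0], [5, -0.2, -1, 0], [8, -0.3, -2, 0], [12, -0.4, -3, 0], [16, -0.5, -4, 0], [19, -0.6, -5, 0], [21.4, -0.7, -5, 0], [21.4, -0.7, -5, 0]]]}}

```text
t: 81.95
ee_pos: [0.4484, 0.2205, 0.2032]
eef_rot: [[-0.961, 0.278, -0.001], [0.278, 0.961, 0.0], [0.001, -0.0, -1.0]]
contact_force: [0.6, 0.3, -0.7]
opening: 0.0898
finger_force: 0.0
```

```bash
python3 fitt.py ".654 -.183 -10" ".6225 -.014 10.6" ".658 .167 -16"
python3 - <<'E'
from h import *
t=capture('top');s=capture('side')
a=np.vstack([cv2.resize(t['frame'][90:260,50:450],(660,280),interpolation=2),cv2.resize(s['frame'][110:280,90:490],(660,280),interpolation=2)])
cv2.imwrite('pics/end.png',a[:,:,::-1])
E
```

```text
xy [ 0.6563 -0.182 ] normal [-0.11  -0.187  0.976] tilt 12.6 shift [ 0.0034 -0.001 ] cost 0.324
xy [ 0.6253 -0.0129] normal [ 0.035 -0.028  0.999] tilt 2.5 shift [-0.0013  0.0025] cost 0.077
xy [0.66   0.1679] normal [ 0.039 -0.048  0.998] tilt 3.5 shift [-0.0018  0.0012] cost 0.084
```

View pics/end.png

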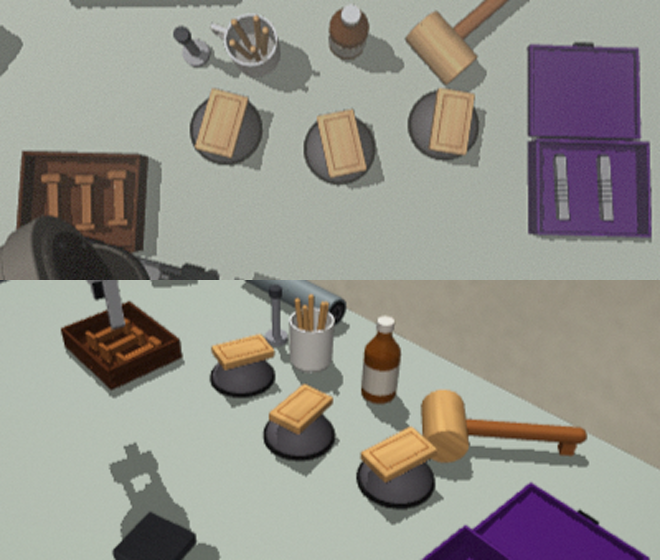

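All pegs, stamps and boards are in place. The mallet merges with the board on dome 2 in the mask, so I'll redo that tilt with the mallet cut out.

Run:
```python
src=open('fitt.py').read().split("ps=[capture")[0]
exec(src)
ps=[capture('top'),capture('side')]
t,s=ps[0]['frame'],ps[1]['frame']
t=ps[0]['frame']=t.copy();s=ps[1]['frame']=s.copy()
a=np.hstack([cv2.resize(t[125:195,290:350],(360,420),interpolation=0),cv2.resize(s[170:240,295:365],(420,420),interpolation=0)])
cv2.imwrite('pics/z.png',a[:,:,::-1])
```

View pics/z.png

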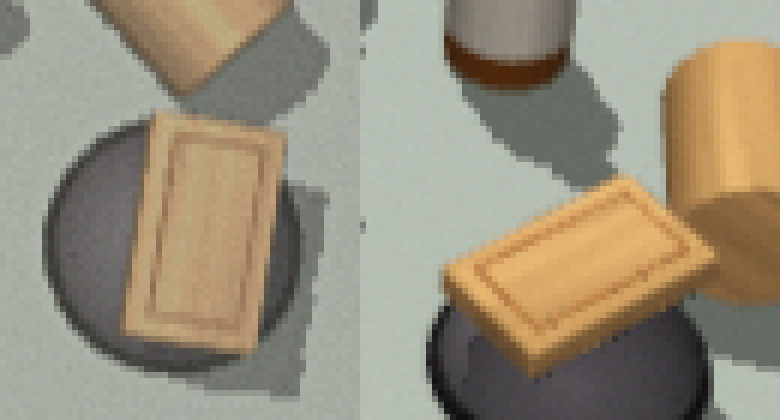

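Run:
```python
src=open('fitt.py').read().split("ps=[capture")[0]
exec(src)
ps=[capture('top'),capture('side')]
for p in ps:p['frame']=p['frame'].copy()
ps[0]['frame'][:142]=128
f=ps[1]['frame'];P=[(634,172),(722,252),(718,268),(690,288),(690,420),(780,420),(780,0),(634,0)]
cv2.fillPoly(f,[np.array([(295+(x-360)/6,170+y/6) for x,y in P]).round().astype(int)],(128,128,128))
fit5(ps,.655,-.183,np.radians(-10))
```

```text
xy [ 0.6557 -0.1828] normal [-0.037 -0.049  0.998] tilt 3.5 shift [-0.0021  0.002 ] cost 0.076
```

Tilts are 3.5°, 2.5° and 3.5°, all well under the limit, and the robot is clear. I'm handing the job in.

```bash
python3 -c "
from bench import *
print(finish_job())"
```

```text
the job is handed in; nothing more can be done
None
```

I handed the job in at about 82 s: all three plaques are balanced face up on their own domes (measured tilts about 2.5–3.5°, limit about 15°), both stamps lie in the purple case and all three pegs in the tray; in the final pictures the mug, bottle, mallet and rivet setter stand where they started, but the hand-in gave no verdict.

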